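# Load a cam on the indexing head and index it one hole

## Task

Get the cam ready for checking: with the indexing head still locked in the hole it stands in, turn the cam so that the flat in its bore matches the flat on the head's upright spindle and seat it fully home on the spindle's shoulder, hub up. Then pull the spring plunger knob of the index arm up, swing the arm to the next hole anticlockwise (seen from above), let the plunger snap into that hole and let go. Leave the caliper, oil bottle, screwdriver and marker where they are.

Things in the scene. Friction and masses are not known exactly. Their poses are not given: they have to be found in the camera images.
- cam: Steel plate cam, hub up, 0.5 kg. Egg-shaped plate 12 mm thick, rim 38 mm from the bore axis at the back, 58 mm at the lobe (which has a 12 mm hole). Grip: plain round hub, 40 mm diameter, 12 to 42 mm above the underside. D-bore right through: 32.6 mm diameter, flat 10.8 mm from its axis on the lobe side. Origin: bore centre at the underside; x to the lobe and flat, z up through the hub.
- index_head: Grey indexing head fixed to the table: 150 mm square base plate, round pedestal and a level steel disc of 192 mm diameter, top 48 mm above the table. Eight 11 mm holes, 45 degrees apart, lie in the disc on a circle of 80 mm radius. Origin: on the spindle axis at table height; z up.
- seat (a point): Centre of the spindle's shoulder (54 mm diameter, 70 mm above the table), where the cam's origin belongs. Above it stands a 30 mm diameter shaft, 40 mm long, with a flat along its length 9.5 mm from the axis, top 5 mm bevelled by 4 mm. Axes turn with the spindle: x out of the flat, -x along the index arm to the plunger, z up. The cam is home when its origin and axes coincide with these.
- spindle (a joint): Angle of spindle and index arm together in rad: 0 in the hole where it starts, growing anticlockwise seen from above; the next hole is at +0.785. Turns easily (about 0.1 N m) when the plunger is out of the hole; locked with 1 degree of play when it is in.
- plunger (a joint): Height of the spring plunger in m: 0 fully in a hole, 0.011 its tip rides on top of the disc, 0.015 pulled up to the stop. The spring pushes it down with 4.4 N when in, 8.3 N at the stop; hole mouths are countersunk, so it snaps in by itself within about 4 mm of a hole.
- plunger_knob (a point): Centre of the top of the black round plunger knob at the end of the index arm, 80 mm from the spindle axis. Knob 30 mm in diameter, 28 mm high, top 102 mm above the table when the plunger is in; below it a 26 mm diameter housing with its top 71 mm above the table. Moves up and down with the plunger and round with the arm. z up.
- next_hole (a point): Centre of the mouth, at the disc's top, of the hole in which the plunger must end: on the 80 mm circle, 45 degrees anticlockwise of the hole where it starts.
- caliper: Digital caliper lying on the near side of the table, 185 x 72 x 10 mm; bystander. Origin at the middle of its underside.
- oil_bottle: Small oil bottle with a pointed cap, 34 mm diameter, 95 mm high, standing at the back of the table; bystander. Origin at the middle of its underside.
- screwdriver: Slot screwdriver with a thick handle, 190 x 27 mm, lying on the near side of the table; bystander. Origin at its middle, underside.
- marker: Felt pen, 136 x 14 mm, lying along the left end of the table; bystander. Origin at its middle, underside.

How it is judged:
On the way, in this order (a step that is already met when the one before it is completed fails the run):
1. the cam is fully home on the spindle, flats matched, with the plunger still in the starting hole (distance between cam and seat below 0.004 m and angle between cam's own z axis and vertical below 0.05 rad and angle between the x axis of cam and the x axis of seat, either way round below 0.15 rad and value of joint spindle between -0.06 and 0.06 rad and value of joint plunger below 0.003 m), for 0.2 s.
2. the plunger is pulled up out of the hole, the cam still home (distance between cam and seat below 0.004 m and angle between cam's own z axis and vertical below 0.05 rad and angle between the x axis of cam and the x axis of seat, either way round below 0.15 rad and value of joint plunger above 0.009 m), for 0.05 s.
3. the arm stands at the next hole anticlockwise with the plunger snapped in and the cam still home (distance between cam and seat below 0.004 m and angle between cam's own z axis and vertical below 0.05 rad and angle between the x axis of cam and the x axis of seat, either way round below 0.15 rad and value of joint spindle between 0.7354 and 0.8354 rad and value of joint plunger below 0.003 m), for 0.2 s.
At the end, for the whole second after the job is handed in: The cam's underside centre is within 4 mm of the shoulder's centre, upright within 3 degrees and turned with the flat within 8 degrees; the index arm is at +0.785 rad within 0.05 with the plunger within 3 mm of fully in; all at rest and released (all of step 3 and linear speed of cam below 0.02 m/s and velocity of joint spindle between -0.05 and 0.05 rad/s); the robot touches nothing.
It fails at once if the caliper is moved more than 30 mm (distance of caliper from where it was at the start of the episode above 0.03 m).
It fails at once if the oil bottle is moved more than 30 mm (distance of oil_bottle from where it was at the start of the episode above 0.03 m).
It fails at once if the screwdriver is moved more than 30 mm (distance of screwdriver from where it was at the start of the episode above 0.03 m).
It fails at once if the marker is moved more than 30 mm (distance of marker from where it was at the start of the episode above 0.03 m).
It also fails if it takes over 48 s, if anything falls off the work surface, if the arm or the gripper's body presses on something with over 40 N, if the wrist force passes 120 N, or if a joint passes its speed limit or range.

## Robot

A 7-joint arm with a two-finger parallel gripper is mounted at the origin on a cart in front of the work surface, level with it; the furniture and walls round the work are solid. World frame = base frame: x ahead of the robot, y to its left, z up, the work surface at z = 0. Lengths are in m, angles in rad, forces in N, time in s.
With the tool pointing down it reaches from about 0.425 to 0.925 m from the base axis. Payload 6.8 kg.
Tool frame: the origin (TCP) lies on the front face of the gripper's body, between the roots of the fingers; the fingertips stand 73 mm ahead of it and the grasp point (between the pads) lies 54 mm ahead of it; z points along the fingers, x is the direction in which the jaws open and shut, and the axes are right-handed (so a half turn about z gives the same grasp; the last joint's range is limited). The gripper opens to 85 mm and grips with 20 to 120 N. Pads are 22 mm wide; open, the fingers measure 114 mm over their backs; the gripper's body (76 mm by 85 mm) begins 54 mm behind the grasp point. The pads swing forward as they close: fully open they stand 13 mm farther back than shut.
Start: joints at [-1.209, 0.477, 0.022, 1.555, -0.011, 1.109, -0.083], TCP at [0.306, 0.602, 0.304] pointing down, gripper open.
Joint ranges: [-2.96, 2.96], [-0.34, 2.1], [-1.41, 1.46], [0.24, 2.44], [-1.37, 4.51], [0.17, 1.92], [-2.96, 2.96]. Speed limits (rad/s): [2.39, 2.39, 3.14, 3.14, 3.14, 3.14, 3.14].

## Interface

Orientations are given as a unit quaternion [w, x, y, z].
In Python, from station import get_obs, read_camera, hand_in gives the robot as it stands. The module is installed in compiled form; this text tells all that it offers.
- The arm moves only by the shell command python3 -m creep 'ROWS' [FORCE]. ROWS is JSON, a list that holds one entry, the list of rows, each a list of 7 numbers: the turn, a rotation vector about the tool's x, y, z in rad, then the shift along the tool's x, y, z in m, then the finger opening in m, from 0 to 0.0854. A call has 1 to 20 rows; each row shifts and turns the pose as measured when the row begins, along the tool's axes as they then stand; what a row does not reach is not made up. A row lasts 1/12 s, in which the tool goes at most 41.7 mm and 7.16 degrees, less where a joint would pass 70% of its speed; a pose out of reach is approached as far as the arm can. A call is refused whole if a number of a shift passes 0.0417 or a number of a turn 0.125, either way. A call with a gripper value outside its range is refused whole. The fingers move at their own pace and stop on an object; FORCE is the grip in N (left out, the last holds). Time passes only in rows, so rows that do not move let the fingers close. It gives the time, the measured TCP pose, the force and the opening at its end, in the units of the state.
- get_obs(): the state, without advancing time (a new reading comes with each control period).
- read_camera(name): name is "side" or "top" or "wrist"; returns a dict with "color" (384x512x3 uint8, red, green, blue), "range_z" (384x512 float32, m along the optical axis (not along the pixel's ray), 0 where there is no reading), "fovy" (degrees; the focal length in pixels is half the picture's height over the tangent of half this angle, whatever the lens; pixels are square), "cx", "cy" (the principal point, pixels), "D" ([k1, k2, p1, p2, k3] as OpenCV has them; the pictures are not rectified), "rvec" (rotation vector, rad) and "tvec" (3), from world to camera coordinates, as OpenCV has them. Camera axes: x right, y down, z forward; pixel columns grow to the right and rows downward; lengths in m; the calibration is good to about 2 mm. A picture is of the moment at which its call begins.
- hand_in(): hands the job in, once; it reports no verdict.
The state is a dict: "t": time; "q": joint angles; "joint_vel": joint speeds; "joint_torque": joint torques, N m; "eef_pos": TCP position; "tool_rot": TCP orientation; "contact_force": force on the tool from outside, world axes, zero at the start; "torque": the same for the moment, N m; "gripper_width": opening from 0.0 (shut) to 1.0 (fully open).
Only numpy, scipy, OpenCV 4.12 (cv2) and the standard library are available. Lean on these libraries where they do the work, as an engineer would, in place of code of your own. Each camera call takes 0.05 s, during which the arm holds its last target.

## Working session

There is one attempt and no reset: what is moved stays moved. The work goes in short steps, Python scripts to look and compute and a shell command to move; the robot and the scene stay as the last step left them, time stands still between calls to the robot, and variables do not carry over. Pictures are saved under pics/ and viewed, and the job is handed in when it is done.

```bash
mkdir -p pics; ls; cat > h.py <<'E'
import numpy as np, cv2
from station import get_obs, read_camera
def cam(n):
    c=read_camera(n); f=192/np.tan(np.radians(c['fovy'])/2)
    c['K']=np.array([[f,0,c['cx']],[0,f,c['cy']],[0,0,1.]]); c['D']=np.array(c['D'],float)
    c['R']=cv2.Rodrigues(np.array(c['rvec'],float))[0]; c['t']=np.array(c['tvec'],float); c['o']=-c['R'].T@c['t']
    return c
def rays(c,uv):
    p=cv2.undistortPoints(np.array(uv,float).reshape(-1,1,2),c['K'],c['D']).reshape(-1,2)
    return np.c_[p,np.ones(len(p))]
def plane(c,uv,z):
    d=rays(c,uv)@c['R']; return c['o']+d*((z-c['o'][2])/d[:,2])[:,None]
def depth(c,uv):
    r=rays(c,uv); u=np.array(uv).round().astype(int).reshape(-1,2); return (r*c['range_z'][u[:,1],u[:,0]][:,None]-c['t'])@c['R']
def proj(c,P): return cv2.projectPoints(np.array(P,float).reshape(-1,1,3),c['R'],c['t'],c['K'],c['D'])[0].reshape(-1,2)
def cloud(c):
    v,u=np.mgrid[0:384,0:512]; return depth(c,np.c_[u.ravel(),v.ravel()]).reshape(384,512,3)
def save(c,n): cv2.imwrite('pics/'+n+'.png',c['color'][:,:,::-1])
E
python3 - <<'E'
from h import *
for n in('top','side','wrist'):
    c=cam(n); save(c,n+'0'); print(n,c['o'].round(3),c['fovy'],c['D'],c['R'].round(2).tolist())
print(get_obs())
E
```

```text
pics
top [ 0.359 -0.23   1.078] 45.847854291895764 [0.02703962 0.         0.         0.         0.        ] [[-0.01, -1.0, 0.03], [-0.99, 0.0, -0.15], [0.15, -0.03, -0.99]]
side [ 0.568 -1.023  0.801] 47.92741072096212 [-0.06845463  0.          0.          0.          0.        ] [[1.0, 0.08, 0.02], [0.06, -0.66, -0.75], [-0.05, 0.75, -0.66]]
wrist [0.244 0.632 0.372] 64.4644667603764 [-0.02803995  0.          0.          0.          0.        ] [[0.45, 0.89, -0.0], [0.86, -0.43, 0.28], [0.25, -0.13, -0.96]]
{'t': 0.15, 'q': array([-1.20914008,  0.47764639,  0.02232966,  1.55618583, -0.01151541,
        1.10930483, -0.08311847]), 'joint_vel': array([ 0.00013039, -0.00350611, -0.0015053 , -0.00276289,  0.00062195,
        0.00086519, -0.00058807]), 'joint_torque': array([ 3.03489265e-03, -5.96925223e+01,  1.61016304e+00, -2.81488466e+01,
        1.26146796e-02,  6.51907932e-03,  6.60973740e-06]), 'eef_pos': array([0.30538267, 0.60158577, 0.30314067]), 'tool_rot': array([ 4.03413847e-04,  8.52250297e-01,  5.23133758e-01, -5.82355645e-04]), 'contact_force': array([-0.48148129, -0.10143225, -0.29074904]), 'torque': array([-0.01759376,  0.00670082, -0.03920457]), 'gripper_width': 0.996432163079263}
```

View pics/top0.png

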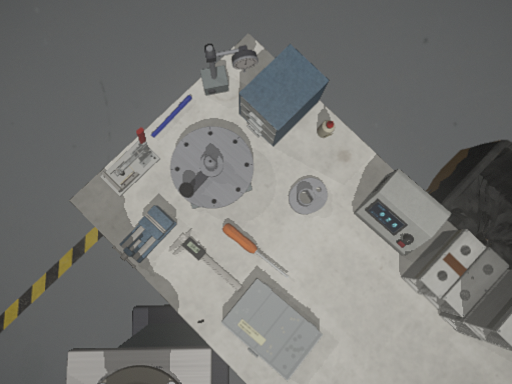

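View pics/side0.png

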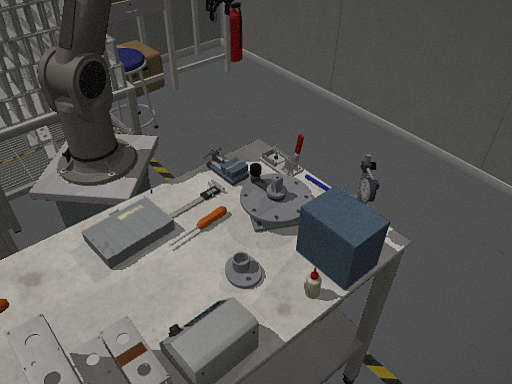

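View pics/wrist0.png

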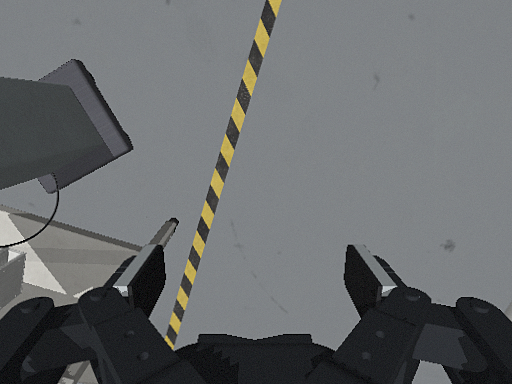

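The top view shows the head's disc at about (212,163), knob (187,189), cam at (308,195), bottle (328,127), marker (172,116), screwdriver (255,248) and caliper (205,255). I'll measure from these.

```bash
python3 - <<'E'
from h import *
c=cam('top'); P=cloud(c)
img=c['color'][100:270,150:350,::-1]
cv2.imwrite('pics/topc.png',cv2.resize(img,None,fx=4,fy=3.5,interpolation=cv2.INTER_CUBIC)[:600] if 0 else cv2.resize(img,(700,595),interpolation=cv2.INTER_CUBIC))
s=cam('side')
cv2.imwrite('pics/sidec.png',cv2.resize(s['color'][150:300,210:410,::-1],(800,600),interpolation=cv2.INTER_CUBIC))
print("head",plane(c,[[212,163]],.048),"knob",plane(c,[[187,189]],.1),"cam",plane(c,[[308,195]],.03))
for nm,(u,v) in dict(disc=(230,180),knob=(187,189),sp=(210,159),camplate=(322,200),table=(300,240),vise=(150,230),blue=(285,90),bot=(328,125)).items(): print(nm,P[v,u].round(3))
E
```

```text
head [[ 0.56662957 -0.15994279  0.048     ]] knob [[ 0.49888165 -0.10997897  0.1       ]] cam [[ 0.49384813 -0.3828173   0.03      ]]
disc [ 0.527 -0.201  0.048]
knob [ 0.498 -0.11   0.103]
sp [ 0.564 -0.16   0.107]
camplate [ 0.484 -0.419  0.01 ]
table [ 0.391 -0.365  0.   ]
vise [ 0.414 -0.023  0.047]
blue [ 0.706 -0.322  0.148]
bot [ 0.65  -0.426  0.075]
```

View pics/topc.png

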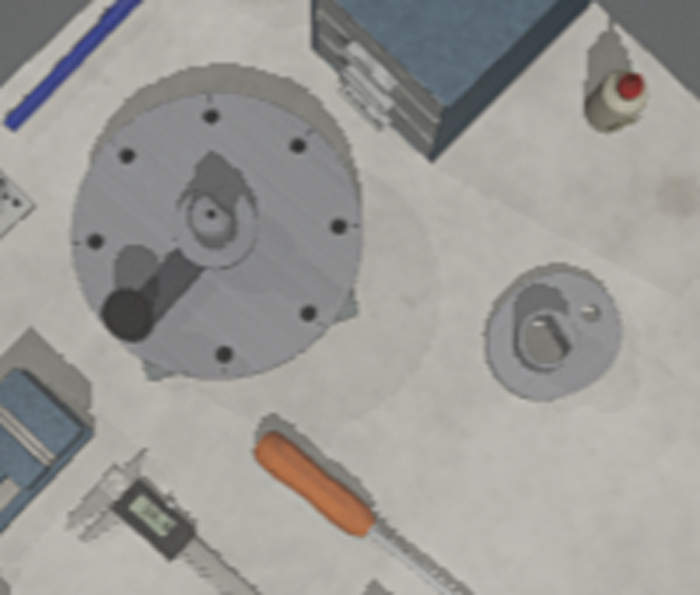

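View pics/sidec.png

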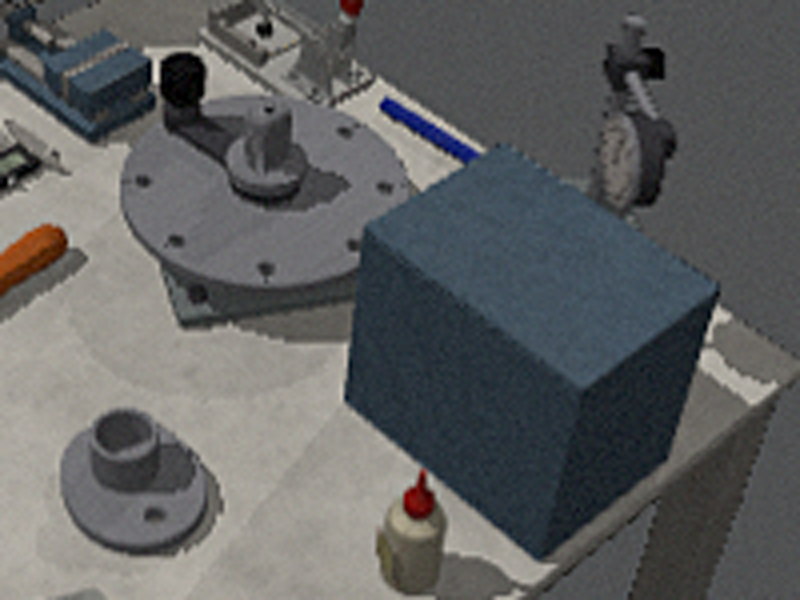

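Crop (scale 3.5): seven dark holes ring the disc, spindle flat faces upper right, knob at crop (128,313); cam bore at crop (542,343), lobe hole at (590,312). Next I'll measure these precisely.

```bash
cat >> h.py <<'E'
def circ(P):
    A=np.c_[2*P[:,:2],np.ones(len(P))]; b=(P[:,:2]**2).sum(1); s=np.linalg.lstsq(A,b,rcond=None)[0]
    r=np.sqrt(s[2]+s[0]**2+s[1]**2); return s[:2],r,np.hypot(*(P[:,:2]-s[:2]).T)-r
def tri(c1,u1,c2,u2):
    d1=(rays(c1,[u1])@c1['R'])[0];d2=(rays(c2,[u2])@c2['R'])[0]
    s=np.linalg.lstsq(np.c_[d1,-d2],c2['o']-c1['o'],rcond=None)[0]
    a=c1['o']+s[0]*d1;b=c2['o']+s[1]*d2; return (a+b)/2,np.linalg.norm(a-b)
E
python3 - <<'E'
from h import *
c=cam('top'); P=cloud(c); g=cv2.cvtColor(c['color'],cv2.COLOR_RGB2GRAY).astype(float)
# holes: approx crop coords -> dark centroid
H=[]
for u,v in [(127,155),(210,116),(298,146),(339,226),(308,313),(224,354),(95,241)]:
    u,v=round(150+u/3.5),round(100+v/3.5); w=g[v-3:v+4,u-3:u+4]; w=np.clip(np.median(w)-8-w,0,None)
    yy,xx=np.mgrid[v-3:v+4,u-3:u+4]; H.append([(w*xx).sum()/w.sum(),(w*yy).sum()/w.sum()])
Q=plane(c,H,.048); ce,r,res=circ(Q); print('holes',ce,r,res.round(4)); a=np.degrees(np.arctan2(*(Q[:,:2]-ce).T[::-1])); print(a.round(1), (a%45).round(1))
# knob top
m=(P[...,2]>.09)&(np.hypot(P[...,0]-.5,P[...,1]+.11)<.03); print('knob',P[m].mean(0), m.sum(), np.degrees(np.arctan2(*(P[m].mean(0)[:2]-ce)[::-1])),np.hypot(*(P[m].mean(0)[:2]-ce)))
m=(P[...,2]>.1)&(np.hypot(*(P[...,:2]-ce).transpose(2,0,1))<.03); print('spindle top',P[m].mean(0),m.sum())
# cam
m=(P[...,2]>.035)&(np.hypot(P[...,0]-.494,P[...,1]+.383)<.04); q=P[m]; print('hub top z',np.median(q[:,2]),cv2.minEnclosingCircle(q[:,:2].astype(np.float32)))
hole=plane(c,[[150+590/3.5,100+312/3.5]],.012);print('lobe hole',hole)
m=(P[...,2]>.006)&(np.hypot(P[...,0]-.494,P[...,1]+.395)<.08); q=P[m]; print('cam mask extent',q.min(0),q.max(0),q.mean(0))
s=cam('side')
print('tri knob', tri(c,[187,188.5],s,[210+182/4,150+63/4]),'spindle top centre',tri(c,[150+211/3.5,100+213/3.5],s,[210+268/4,150+108/4]))
E
```

```text
holes [ 0.55863768 -0.15927545] 0.07975553985882432 [ 0.      0.     -0.0001  0.0001 -0.     -0.     -0.    ]
[  48.7    3.4  -41.6  -86.5 -131.5 -176.4   93.6] [3.7 3.4 3.4 3.5 3.5 3.6 3.6]
knob [ 0.49806196 -0.10607202  0.10103992] 158 138.7072788981949 0.08062271794031288
spindle top [ 0.5566931  -0.15746199  0.10799559] 135
hub top z 0.041083009453261564 ((0.48920243978500366, -0.3779085874557495), 0.02047024667263031)
lobe hole [[ 0.51012771 -0.41104907  0.012     ]]
cam mask extent [ 0.4530919  -0.43148846  0.00602787] [ 0.53726406 -0.34003432  0.04543718] [ 0.4942997  -0.38578077  0.01531454]
tri knob (array([ 0.49948163, -0.11038004,  0.10341097]), np.float64(5.09125327601641e-06)) spindle top centre (array([ 0.55883392, -0.16041574,  0.10985516]), np.float64(0.00015904710676294985))
```

```bash
cat > plan.py <<'E'
import sys; from h import *
from scipy.spatial.transform import Rotation as Ro
def tool():
    o=get_obs(); q=o['tool_rot']; return o['eef_pos'],Ro.from_quat([q[1],q[2],q[3],q[0]]),o
if __name__=='__main__':
    p,R,o=tool(); a=[float(v) for v in sys.argv[1:]]
    d=R.inv().apply(np.array(a[:3])-p)
    yaw=np.radians(a[3]); T=Ro.from_matrix(np.array([[np.cos(yaw),np.sin(yaw),0],[np.sin(yaw),-np.cos(yaw),0],[0,0,-1]]))
    x=R.apply([1,0,0]); print('t',round(o['t'],2),'pos',p.round(4),'yaw',np.degrees(np.arctan2(x[1],x[0])).round(2),'shift',d.round(4),'turn',(R.inv()*T).as_rotvec().round(4),'F',o['contact_force'].round(1),'gw',round(o['gripper_width'],3),'q',o['q'].round(2))
E
python3 -m creep '[[[0,0,0,-0.017,0.032,0,0.0854],[0,0,0,-0.019,0.036,0,0.0854],[0,0,0,-0.019,0.036,0,0.0854],[0,0,0,-0.019,0.036,0,0.0854],[0,0,0,-0.019,0.036,0,0.0854],[0,0,0,-0.019,0.036,0,0.0854],[0,0,0,-0.019,0.036,0,0.0854],[0,0,0,-0.019,0.036,0,0.0854]]]'; python3 plan.py 0.52 -0.2 0.3 63
```

```text
t: 1.02
eef_pos: [0.4884, 0.3435, 0.3014]
tool_rot: [-0.004, 0.846, 0.533, -0.0]
contact_force: [1.0, 0.4, -0.0]
gripper_width: 0.998
t 1.02 pos [0.4884 0.3435 0.3014] yaw 64.4 shift [-0.4764  0.2633 -0.0023] turn [-0.0072 -0.0037  0.0244] F [ 1.   0.4 -0. ] gw 0.998 q [-0.79  0.35  0.1   1.76 -0.05  1.04  0.45]
```

```bash
python3 -m creep '[[[0,0,0.02,-0.035,0.019,0,0.0854],[0,0,0.02,-0.035,0.019,0,0.0854],[0,0,0.03,-0.035,0.018,0,0.0854],[0,0,0.04,-0.036,0.018,0,0.0854],[0,0,0.05,-0.036,0.017,0,0.0854],[0,0,0.05,-0.037,0.015,0,0.0854],[0,0,0.05,-0.038,0.013,0,0.0854],[0,0,0.05,-0.038,0.011,0,0.0854],[0,0,0.05,-0.039,0.009,0,0.0854],[0,0,0.05,-0.039,0.007,0,0.0854],[0,0,0.05,-0.039,0.005,0,0.0854],[0,0,0.05,-0.039,0.003,0,0.0854]]]'; python3 plan.py 0.45 -0.34 0.25 32.5
```

```text
t: 2.02
eef_pos: [0.3453, -0.1096, 0.2993]
tool_rot: [-0.003, 0.958, 0.285, 0.006]
contact_force: [0.4, -0.5, 0.2]
gripper_width: 1.006
t 2.02 pos [ 0.3453 -0.1096  0.2993] yaw 33.16 shift [-0.039   0.2503  0.0483] turn [-0.002  -0.0127  0.0115] F [ 0.4 -0.5  0.2] gw 1.006 q [-0.3  -0.09  0.43  2.27  0.03  0.95  0.68]
```

```bash
python3 -m creep '[[[0,0,0,-0.001,0.032,0.005,0.0854],[0,0,0,-0.001,0.036,0.006,0.0854],[0,0,0,-0.001,0.038,0.006,0.0854],[0,0,0,-0.001,0.038,0.006,0.0854],[0,0,0,-0.001,0.038,0.006,0.0854],[0,0,0,0,0.038,0.006,0.0854],[0,0,0,0,0.038,0.006,0.0854],[0,0,0,0,0.02,0.006,0.0854],[0,0,0,0,0,0,0.0854]]]'; python3 plan.py 0.489 -0.378 0.25 32.5
python3 - <<'E'
from h import *
c=cam('wrist'); save(c,'w1'); np.savez('w1.npz',**c)
print(proj(c,[[.489,-.378,.042],[.51,-.411,.012]]))
E
```

```text
t: 2.77
eef_pos: [0.4876, -0.3615, 0.2506]
tool_rot: [-0.004, 0.959, 0.282, 0.013]
contact_force: [-1.5, 0.8, 0.7]
gripper_width: 0.998
t 2.77 pos [ 0.4876 -0.3615  0.2506] yaw 32.79 shift [-0.0078  0.0146  0.0004] turn [-0.0003 -0.0262  0.005 ] F [-1.5  0.8  0.7] gw 0.998 q [ 0.11  0.47  0.59  1.81 -0.34  0.95  1.42]
[[240.405008   198.96669024]
 [241.1709559  225.62437167]]
```

View pics/w1.png

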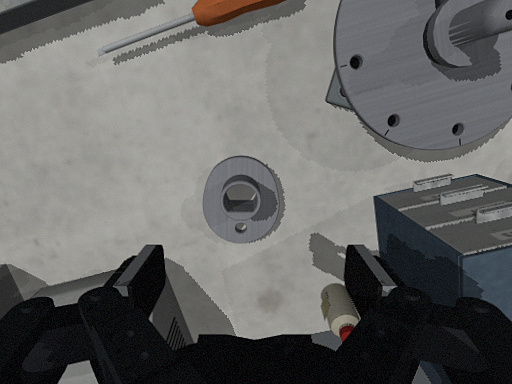

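The wrist picture shows the cam at (241,198), with the lobe hole at (241,227) and the bore flat on the hole side. Now its centre and yaw.

```bash
python3 - <<'E'
from h import *
c=dict(np.load('w1.npz')); P=cloud(c); g=cv2.cvtColor(c['color'],cv2.COLOR_RGB2GRAY).astype(float)
cv2.imwrite('pics/w1c.png',cv2.resize(c['color'][145:255,190:300,::-1],(600,600),interpolation=cv2.INTER_CUBIC))
m=(P[...,2]>.036)&(np.hypot(P[...,0]-.489,P[...,1]+.378)<.035); print('hub z',np.median(P[m][:,2]),m.sum())
k=cv2.findContours(m.astype(np.uint8),cv2.RETR_EXTERNAL,cv2.CHAIN_APPROX_NONE)[0]; k=max(k,key=len).reshape(-1,2).astype(float)
ce,r,res=circ(plane(c,k,.042)); print('hub contour',ce,r,res.std())
m=((P[...,2]>.006)&(np.hypot(P[...,0]-.495,P[...,1]+.385)<.09)).astype(np.uint8)
k2=max(cv2.findContours(m,cv2.RETR_EXTERNAL,cv2.CHAIN_APPROX_NONE)[0],key=len).reshape(-1,2).astype(float)
Q=plane(c,k2,.012); d=np.hypot(*(Q[:,:2]-ce).T); a=np.degrees(np.arctan2(*(Q[:,:2]-ce).T[::-1])); i=d.argmax(); print('rim',d.max(),a[i],d.min(),a[d>d.max()-.0015].mean(),len(k2))
u,v=241,227; w=g[v-6:v+7,u-7:u+8]; w=np.clip(np.percentile(w,60)-12-w,0,None); yy,xx=np.mgrid[v-6:v+7,u-7:u+8]
h=plane(c,[[(w*xx).sum()/w.sum(),(w*yy).sum()/w.sum()]],.012)[0]; print('hole',h,np.hypot(*(h[:2]-ce)),np.degrees(np.arctan2(*(h[:2]-ce)[::-1])))
E
```

```text
hub z 0.26000801535327567 9082
hub contour [ 0.57794269 -0.55250773] 0.07805024530839255 0.02580481910223543
rim 0.39371380568400294 20.998975455931024 0.013253008987941841 21.069913974502565 1424
hole [ 0.51036194 -0.41531646  0.012     ] 0.15293332621310732 116.22496991662668
```

View pics/w1c.png

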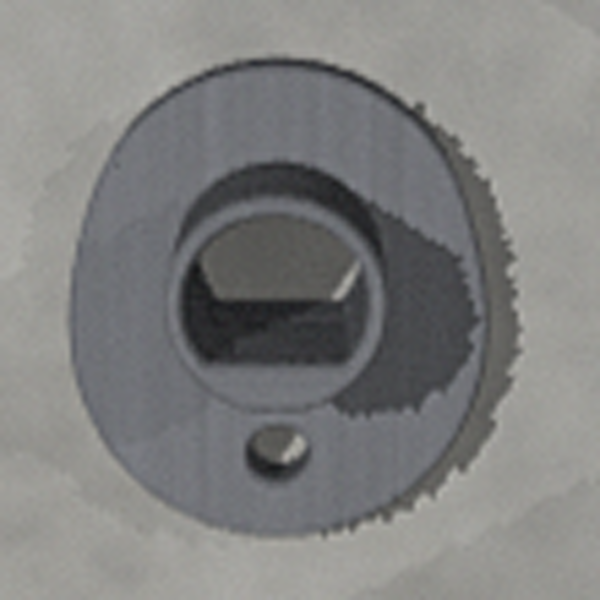

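The crop (×5.45) shows hub top ellipse centred near (276,303), flat edge from (205,363) to (345,363), hole centre (277,451).

```bash
python3 - <<'E'
from h import *
c=dict(np.load('w1.npz')); P=cloud(c); Z=P[...,2]
f=lambda x,y:[190+(x+.5)/5.4545-.5,145+(y+.5)/5.4545-.5]
m=((Z>.034)&(Z<.06)&(np.hypot(P[...,0]-.489,P[...,1]+.378)<.035)).astype(np.uint8); print('hub z',np.median(Z[m>0]),m.sum())
k=max(cv2.findContours(m,cv2.RETR_EXTERNAL,cv2.CHAIN_APPROX_NONE)[0],key=len).reshape(-1,2).astype(float)
ce,r,res=circ(plane(c,k,.042)); print('hub contour',ce,r,res.std())
hc=plane(c,[f(276,303)],.042)[0]; print('hub eye',hc)
L=plane(c,[f(205,363),f(345,363)],.042); d=L[1]-L[0]; print('flat',L,np.degrees(np.arctan2(d[1],d[0]))%180, 'normal dist',np.linalg.norm(np.cross(d/np.linalg.norm(d),hc-L[0])))
h=plane(c,[f(277,451)],.012)[0]; print('hole',h,np.hypot(*(h-hc)[:2]),np.degrees(np.arctan2(*(h-hc)[1::-1])))
m=((Z>.007)&(Z<.06)&(np.hypot(P[...,0]-.495,P[...,1]+.385)<.08)).astype(np.uint8)
k2=max(cv2.findContours(m,cv2.RETR_EXTERNAL,cv2.CHAIN_APPROX_NONE)[0],key=len).reshape(-1,2).astype(float)
Q=plane(c,k2,.012)[:,:2]; dd=np.hypot(*(Q-hc[:2]).T); a=np.degrees(np.arctan2(*(Q-hc[:2]).T[::-1])); print('rim',dd.max(),dd.min(),a[dd>dd.max()-.0015].mean())
B=a-np.degrees(np.arctan2(*(h-hc)[1::-1])); bk=np.abs((B+180)%360-180)>95; print('back circle',circ(Q[bk])[:2])
t=cam('top'); print('tri hole',tri(c,f(277,451),t,[150+590/3.5,100+312/3.5]))
E
```

```text
hub z 0.04071882542836186 660
hub contour [ 0.48971496 -0.37921068] 0.01978295300731148 0.00037851125578959154
hub eye [ 0.48944894 -0.3790985   0.042     ]
flat [[ 0.48474925 -0.39515086  0.042     ]
 [ 0.50560922 -0.38197566  0.042     ]] 32.27659126976685 normal dist 0.01106228377349057
hole [ 0.51028955 -0.4130827   0.012     ] 0.039865483746891583 -58.48153874284314
rim 0.058585202576000216 0.03567057922763323 -57.20779469432331
back circle (array([ 0.48987669, -0.37956734]), np.float64(0.03730075208308775))
tri hole (array([ 0.5084308 , -0.40934047,  0.02243238]), np.float64(0.00045988946139009193))
```

```bash
python3 plan.py 0.4895 -0.379 0.15 32.2
```

```text
t 2.87 pos [ 0.4862 -0.359   0.2512] yaw 32.82 shift [-0.0108  0.0189  0.1009] turn [-0.0025 -0.027   0.0108] F [-0.2 -0.5 -0.3] gw 0.999 q [ 0.1   0.46  0.59  1.82 -0.34  0.95  1.42]
```

```bash
python3 -m creep '[[[0,-0.027,0.011,-0.007,0.01,0.01,0.0854],[0,0,0,-0.002,0.009,0.025,0.0854],[0,0,0,0,0,0.03,0.0854],[0,0,0,0,0,0.025,0.0854],[0,0,0,0,0,0,0.0854]]]'; python3 plan.py 0.4895 -0.379 0.088 32.2
```

```text
t: 3.28
eef_pos: [0.4895, -0.3747, 0.1627]
tool_rot: [-0.001, 0.96, 0.279, 0.003]
contact_force: [-1.3, 0.9, -0.4]
gripper_width: 1.0
t 3.28 pos [ 0.4895 -0.3747  0.1627] yaw 32.43 shift [-0.0028  0.0037  0.0747] turn [-0.0008 -0.0059  0.004 ] F [-1.3  0.9 -0.4] gw 1.0 q [ 0.17  0.6   0.53  1.84 -0.41  0.81  1.48]
```

```bash
python3 -m creep '[[[0,-0.006,0.004,-0.003,0.004,0.02,0.0854],[0,0,0,0,0.001,0.025,0.0854],[0,0,0,0,0,0.015,0.0854],[0,0,0,0,0,0,0.0854]]]'; python3 plan.py 0.4895 -0.379 0.088 32.2
```

```text
t: 3.62
eef_pos: [0.4911, -0.3766, 0.1065]
tool_rot: [-0.0, 0.96, 0.279, 0.002]
contact_force: [0.4, 0.1, -0.3]
gripper_width: 1.005
t 3.62 pos [ 0.4911 -0.3766  0.1065] yaw 32.41 shift [-0.0027  0.0011  0.0185] turn [ 0.0003 -0.0045  0.0037] F [ 0.4  0.1 -0.3] gw 1.005 q [ 0.21  0.68  0.48  1.86 -0.46  0.71  1.52]
```

```bash
python3 -m creep '[[[0,-0.004,0.004,-0.003,0.001,0.012,0.0854],[0,0,0,-0.001,0.0005,0.008,0.0854],[0,0,0,0,0,0,0.0854]]]'; python3 plan.py 0.4895 -0.379 0.088 32.2
python3 - <<'E'
from h import *
c=cam('side'); cv2.imwrite('pics/s1.png',cv2.resize(c['color'][210:300,190:310,::-1],(800,600),interpolation=cv2.INTER_CUBIC)); c=cam('wrist'); save(c,'w2')
E
```

```text
t: 3.87
eef_pos: [0.4899, -0.3798, 0.0889]
tool_rot: [0.001, 0.961, 0.278, 0.002]
contact_force: [-0.3, -0.2, 0.2]
gripper_width: 1.001
t 3.87 pos [ 0.4899 -0.3798  0.0889] yaw 32.25 shift [ 0.0001 -0.0009  0.0009] turn [ 0.0034 -0.0029  0.0009] F [-0.3 -0.2  0.2] gw 1.001 q [ 0.22  0.71  0.46  1.86 -0.48  0.68  1.53]
```

View pics/s1.png

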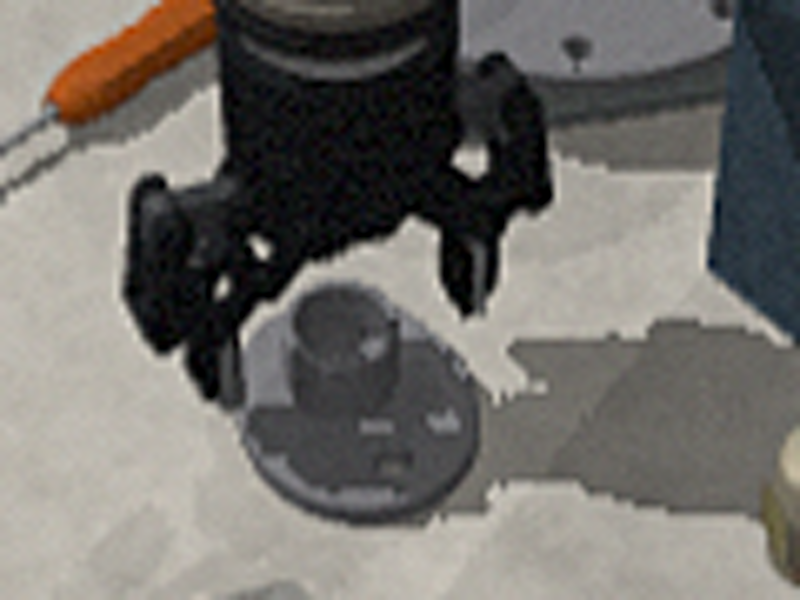

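View pics/w2.png

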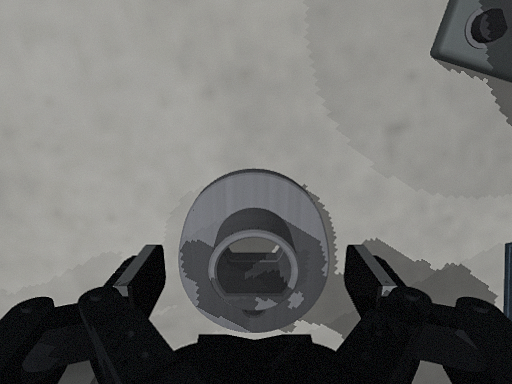

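Jaws straddle the hub symmetrically (hub at 253 px, pads at 165 and 345) and the fingers clear the plate. Closing.

```bash
python3 -m creep '[[[0,0,0,0,0,0,0.03],[0,0,0,0,0,0,0.03],[0,0,0,0,0,0,0.03],[0,0,0,0,0,0,0.03],[0,0,0,0,0,0,0.03],[0,0,0,0,0,0,0.03]]]' 60; python3 plan.py 0.4895 -0.379 0.23 32.2
```

```text
t: 4.47
eef_pos: [0.4911, -0.3814, 0.0924]
tool_rot: [0.003, 0.961, 0.277, 0.003]
contact_force: [0.8, 0.1, -4.4]
gripper_width: 0.45
t 4.47 pos [ 0.4911 -0.3814  0.0924] yaw 32.22 shift [ 0.0006 -0.0018 -0.1376] turn [ 0.0078 -0.0047  0.0003] F [ 0.8  0.1 -4.4] gw 0.45 q [ 0.22  0.7   0.47  1.86 -0.48  0.69  1.53]
```

```bash
python3 -m creep '[[[0,0,0,0,0,-0.01,0.03],[0,0,0,0,0,-0.02,0.03],[0,0,0,0,0,-0.03,0.03],[0,0,0,0,0,-0.035,0.03],[0,0,0,0,0,-0.03,0.03],[0,0,0,0,0,-0.02,0.03],[0,0,0,0,0,0,0.03]]]'; python3 plan.py 0.4895 -0.379 0.23 32.2
python3 - <<'E'
from h import *
c=cam('side'); cv2.imwrite('pics/s2.png',cv2.resize(c['color'][180:300,180:340,::-1],(800,600),interpolation=cv2.INTER_CUBIC)); c=cam('wrist'); save(c,'w3')
E
```

```text
t: 5.05
eef_pos: [0.4855, -0.377, 0.2391]
tool_rot: [-0.004, 0.961, 0.277, -0.003]
contact_force: [0.9, -1.9, -6.2]
gripper_width: 0.444
t 5.05 pos [ 0.4855 -0.377   0.2391] yaw 32.17 shift [0.0023 0.0039 0.0091] turn [-0.0087  0.0029 -0.0005] F [ 0.9 -1.9 -6.2] gw 0.444 q [ 0.12  0.51  0.6   1.79 -0.34  0.96  1.43]
```

View pics/s2.png

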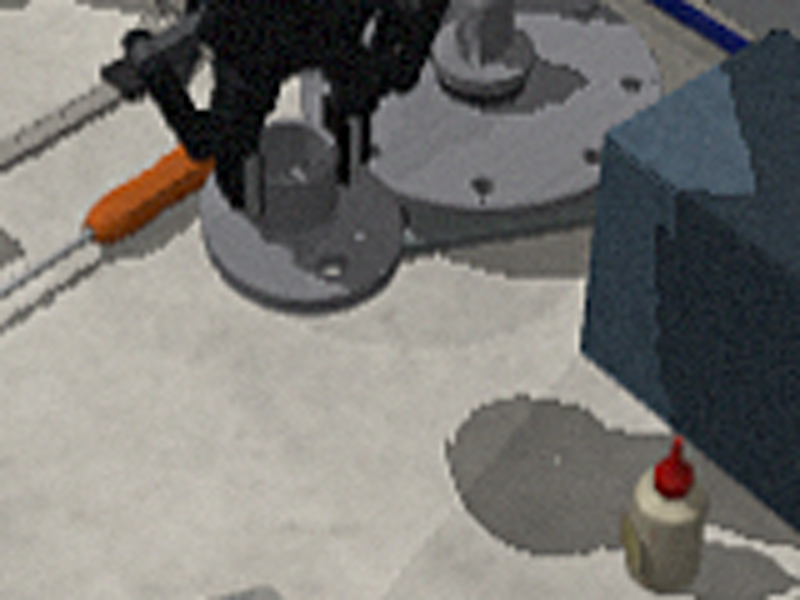

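View pics/w3.png

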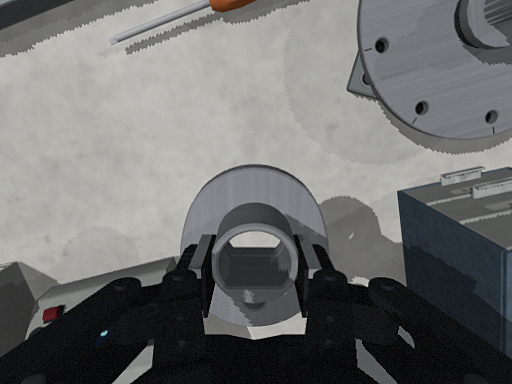

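Cam is held cleanly: hub top at (255,258), plate level. Next: the cam's pose relative to the tool.

```bash
cat > incam.py <<'E'
from plan import *
c=cam('wrist'); p,R,o=tool(); P=cloud(c); L=R.inv().apply(P.reshape(-1,3)-p).reshape(384,512,3)
cv2.imwrite('pics/%s.png'%sys.argv[1],cv2.resize(c['color'][155:335,170:340,::-1],(566,600),interpolation=cv2.INTER_CUBIC))
rg=c['range_z']
for nm,(u,v) in dict(plate_back=(255,185),plate_l=(210,200),plate_r=(300,200),plate_lobe=(270,312),ringL=(216,258),ringR=(294,258),ringB=(255,229),flatledge=(240,297)).items(): print(nm,L[v-1:v+2,u-1:u+2].reshape(-1,3).mean(0).round(4))
np.savez('last.npz',**c)
E
python3 incam.py w3c; python3 plan.py 0.56 -0.159 0.24 48
```

```text
plate_back [ 0.0007 -0.03    0.08  ]
plate_l [-0.0225 -0.0221  0.08  ]
plate_r [ 0.0239 -0.0221  0.0799]
plate_lobe [0.0095 0.0464 0.0804]
ringL [-0.0165 -0.0046  0.0501]
ringR [ 0.0177 -0.0048  0.0498]
ringB [ 0.0006 -0.0184  0.0499]
flatledge [-0.0062  0.0151  0.05  ]
t 5.2 pos [ 0.4839 -0.3749  0.2337] yaw 32.21 shift [ 0.1794 -0.1423 -0.0052] turn [-0.0167  0.0039 -0.2757] F [-0.1 -0.1 -6.2] gw 0.442 q [ 0.12  0.51  0.59  1.8  -0.34  0.95  1.43]
```

View pics/w3c.png

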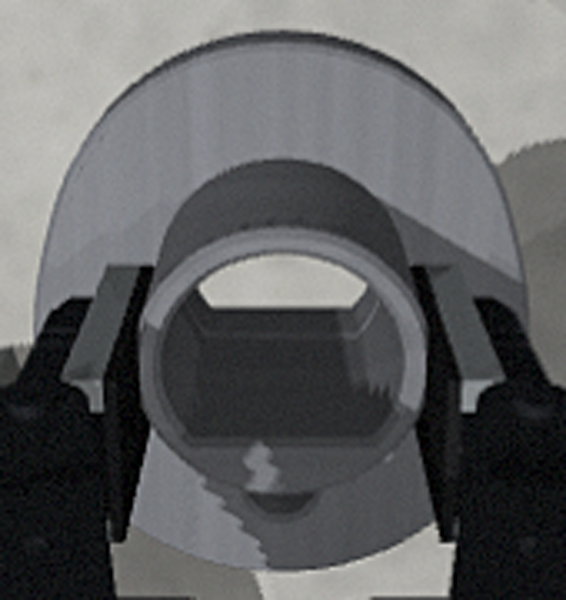

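Cropped ×3.33: ring spans x 140–428, y 227–492; the flat's upper edge is level at row 437, from 195 to 372.

```bash
python3 - <<'E'
from plan import *
c=dict(np.load('last.npz')); p,R,o=tool()
f=lambda x,y:[170+(x+.5)/3.333-.5,155+(y+.5)/3.333-.5]
def tp(uv,zt):
    d=R.inv().apply(rays(c,[uv])@c['R'])[0]; oo=R.inv().apply(c['o']-p); return oo+d*(zt-oo[2])/d[2]
for n,x,y in [('cent',284,360),('l',140,355),('r',428,355),('t',284,227),('b',284,492),('fl',195,437),('fr',372,437)]: print(n,tp(f(x,y),.05).round(4))
print('back rim',tp(f(284,33),.08).round(4),'lobe rim',tp(f(284,572),.08).round(4))
E
```

```text
cent [ 0.0006 -0.0024  0.05  ]
l [-0.0184 -0.0031  0.05  ]
r [ 0.0196 -0.0031  0.05  ]
t [ 0.0005 -0.0212  0.05  ]
b [0.0006 0.0179 0.05  ]
fl [-0.0115  0.0092  0.05  ]
fr [0.0125 0.0092 0.05  ]
back rim [ 0.0006 -0.0406  0.08  ] lobe rim [0.0006 0.056  0.08  ]
```

```bash
python3 -m creep '[[[0,0,0,0.01,-0.005,-0.025,0.03],[0,0,-0.03,0.025,-0.011,-0.02,0.03],[0,0,-0.05,0.033,-0.012,-0.005,0.03],[0,0,-0.05,0.033,-0.01,0,0.03],[0,0,-0.05,0.033,-0.007,0,0.03],[0,0,-0.05,0.033,-0.006,0,0.03],[0,0,-0.05,0.02,-0.003,0,0.03],[0,0,0,0.01,0,0,0.03],[0,0,0,0,0,0,0.03],[0,0,0,0,0,0,0.03]]]'; python3 plan.py 0.56 -0.159 0.28 48.5
python3 - <<'E'
from h import *
c=cam('wrist'); save(c,'w4'); np.savez('w4.npz',**c)
E
```

```text
t: 6.03
eef_pos: [0.6005, -0.2006, 0.2609]
tool_rot: [-0.02, 0.911, 0.411, -0.019]
contact_force: [-0.8, -0.7, -6.0]
gripper_width: 0.45
t 6.03 pos [ 0.6005 -0.2006  0.2609] yaw 48.57 shift [ 0.004  -0.0589 -0.0161] turn [-0.0524  0.0185  0.0008] F [-0.8 -0.7 -6. ] gw 0.45 q [-0.14  0.51  0.51  1.69 -0.28  1.06  1.32]
```

View pics/w4.png

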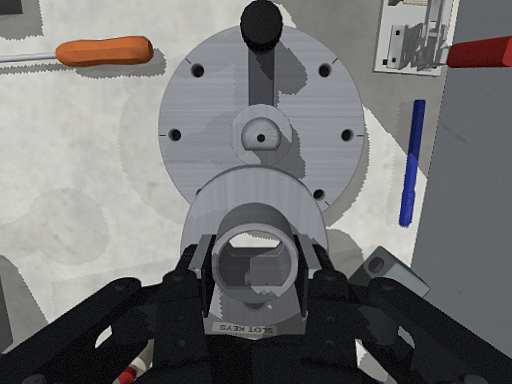

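The wrist view shows the head with holes at (197,70), (324,70), (176,135), (346,135), (319,194), knob (262,25) and spindle dimple (261,138).

```bash
python3 - <<'E'
from plan import *
c=dict(np.load('w4.npz')); g=cv2.cvtColor(c['color'],cv2.COLOR_RGB2GRAY).astype(float)
def cen(u,v,n=6,th=60):
    w=g[v-n:v+n+1,u-n:u+n+1]; w=np.clip(th-w,0,None); yy,xx=np.mgrid[v-n:v+n+1,u-n:u+n+1]; return [(w*xx).sum()/w.sum(),(w*yy).sum()/w.sum()]
H=[cen(*x) for x in [(197,70),(324,70),(176,135),(346,135)]]
Q=plane(c,H,.048); 
ce,r,res=circ(Q); a=np.degrees(np.arctan2(*(Q[:,:2]-ce).T[::-1])); print(ce,r,res.round(4),a.round(2)); 
# fixed-radius pair mid: holes opposite 176 & 346
print('mid of opposite',Q[2:].mean(0),np.linalg.norm(Q[2]-Q[3]))
d=cen(261,138,4,90); print('dimple',d,plane(c,[d],.110)); P=cloud(c); print('spindle top depth',P[134,262],'disc',P[110,210],'cols',P[20,262])
p,R,o=tool(); print('TCP now',p, R.as_matrix()[:,2])
t=cam('top'); save(t,'t4')
cv2.imwrite('pics/w4c.png',cv2.resize(c['color'][90:180,210:310,::-1],(660,594),interpolation=cv2.INTER_CUBIC))
E
```

```text
[ 0.55900101 -0.16229443] 0.07842817879007798 [ 0. -0. -0.  0.] [-176.34   93.44 -131.4    48.5 ]
mid of opposite [ 0.55905422 -0.16233405  0.048     ] 0.15685630311464435
dimple [np.float64(260.5669771924189), np.float64(137.65114037905556)] [[ 0.55950857 -0.16243861  0.11      ]]
spindle top depth [ 0.55823755 -0.15995596  0.11010788] disc [ 0.5121467  -0.18233492  0.04612622] cols [ 0.49944297 -0.10851493  0.1007132 ]
TCP now [ 0.6002395  -0.20088888  0.2608082 ] [-0.05174932  0.02108877 -0.99843742]
```

View pics/w4c.png

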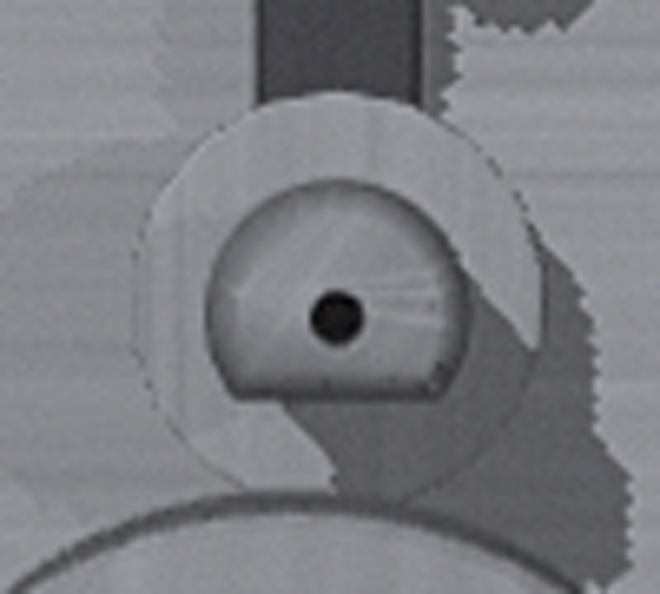

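The crop shows the spindle flat facing the lower side, level with the image rows (edge row 395), the dimple at (337,318): cam and spindle are already turned alike. I'll level the tool and measure again.

```bash
python3 -m creep '[[[-0.03,0.01,0,0,0,0,0.03],[-0.02,0.008,0,0,0,0,0.03],[0,0,0,0,0,0,0.03],[0,0,0,0,0,0,0.03]]]'; python3 plan.py 0.56 -0.159 0.28 48.5
cat > head.py <<'E'
from plan import *
c=cam('wrist'); save(c,sys.argv[1]); g=cv2.cvtColor(c['color'],cv2.COLOR_RGB2GRAY)
p,R,o=tool()
m=(g<70).astype(np.uint8); n,lab,st,cc=cv2.connectedComponentsWithStats(m)
H=[]
guess=np.array([.5588,-.1608])
for k in range(8):
    a=np.radians(48.5+45*k); u=proj(c,[*(guess+.08*np.array([np.cos(a),np.sin(a)])),.048])[0]
    d=np.hypot(*(cc-u).T); i=[j for j in range(n) if d[j]<8 and 15<st[j,4]<220]
    if i and 48.5+45*k!=138.5: H.append(cc[i[0]]); print(u.round(1),cc[i[0]].round(1),st[i[0],4])
Q=plane(c,H,.048); ce,r,res=circ(Q); print('centre',ce,r,res.round(4))
def tp(uv,z):
    return R.inv().apply(plane(c,[uv],z)-p)[0]
print('head centre in tool',R.inv().apply(np.array([*ce,.048])-p).round(4))
np.savez('last.npz',**c)
E
python3 head.py w5
```

```text
t: 6.47
eef_pos: [0.5951, -0.2106, 0.2616]
tool_rot: [0.001, 0.915, 0.403, -0.002]
contact_force: [-0.2, -0.6, -4.1]
gripper_width: 0.446
t 6.47 pos [ 0.5951 -0.2106  0.2616] yaw 47.59 shift [ 0.0144 -0.0607 -0.0185] turn [ 0.0002  0.0043 -0.0159] F [-0.2 -0.6 -4.1] gw 0.446 q [-0.14  0.49  0.52  1.73 -0.28  1.    1.31]
[358.  116.3] [355.2 117.9] 88
[335.4  48.6] [333.1  51. ] 122
[203.   50.8] [201.9  53.2] 135
[180.8 119.1] [180.4 120.8] 108
[210.1 179.7] [207.5 178.8] 42
[329.  177.9] [326.5 178.5] 74
centre [ 0.55859958 -0.1626622 ] 0.07910811850771254 [-0.      0.0001 -0.     -0.0001  0.0002 -0.0001]
head centre in tool [ 0.0122 -0.0595  0.2136]
```

View pics/w5.png

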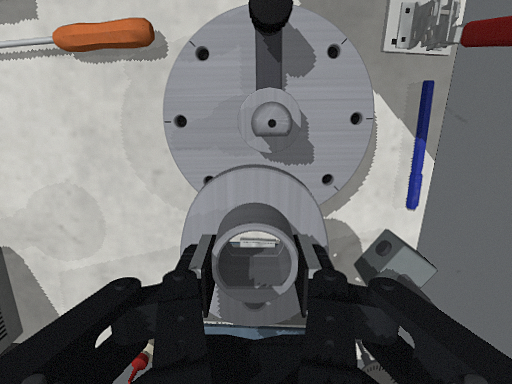

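```bash
python3 plan.py 0.5598 -0.1636 0.225 48.5; python3 -m creep '[[[0,0,-0.01,0.008,-0.022,0,0.03],[0,0,-0.008,0.005,-0.025,0.008,0.03],[0,0,0,0,-0.01,0.01,0.03],[0,0,0,0,0,0.01,0.03],[0,0,0,0,0,0,0.03],[0,0,0,0,0,0,0.03]]]'; python3 plan.py 0.5598 -0.1636 0.225 48.5;
```

```text
t 6.52 pos [ 0.5949 -0.211   0.2617] yaw 47.56 shift [ 0.0115 -0.058   0.0366] turn [ 0.0003  0.0047 -0.0163] F [-1.  -1.3 -5.4] gw 0.449 q [-0.14  0.49  0.52  1.73 -0.28  1.    1.31]
t: 7.02
eef_pos: [0.5596, -0.1685, 0.2343]
tool_rot: [0.003, 0.913, 0.407, -0.002]
contact_force: [0.5, -0.5, -3.8]
gripper_width: 0.447
t 7.02 pos [ 0.5596 -0.1685  0.2343] yaw 48.06 shift [ 0.0038 -0.0031  0.0092] turn [ 0.0029  0.0061 -0.0077] F [ 0.5 -0.5 -3.8] gw 0.447 q [-0.21  0.44  0.51  1.87 -0.26  0.9   1.27]
```

```bash
python3 -m creep '[[[0.002,0.006,-0.008,0.004,-0.003,0.006,0.03],[0,0,0,0,0,0.004,0.03],[0,0,0,0,0,0,0.03]]]'; python3 plan.py 0.5598 -0.1636 0.21 48.5
python3 - <<'E'
from h import *
c=cam('side'); save(c,'s5'); cv2.imwrite('pics/s5.png',cv2.resize(c['color'][140:240,220:350,::-1],(780,600),interpolation=cv2.INTER_CUBIC)); c=cam('top'); cv2.imwrite('pics/t5.png',cv2.resize(c['color'][100:230,150:280,::-1],(600,600),interpolation=cv2.INTER_CUBIC)); 
E
```

```text
t: 7.27
eef_pos: [0.5617, -0.1657, 0.2244]
tool_rot: [0.002, 0.912, 0.41, 0.001]
contact_force: [-0.8, -0.0, -5.7]
gripper_width: 0.447
t 7.27 pos [ 0.5617 -0.1657  0.2244] yaw 48.41 shift [ 0.0004 -0.0029  0.0144] turn [ 0.0038 -0.0006 -0.0016] F [-0.8 -0.  -5.7] gw 0.447 q [-0.2   0.45  0.5   1.88 -0.28  0.87  1.28]
```

View pics/s5.png

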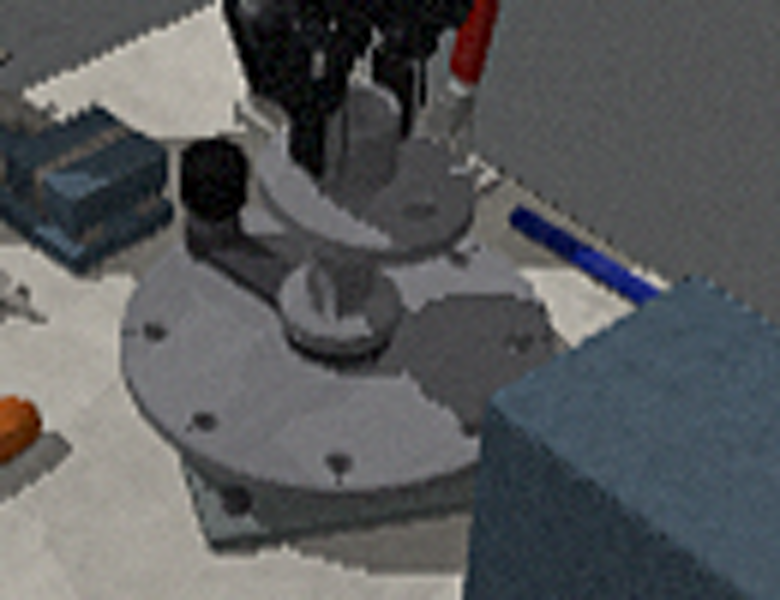

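```bash
python3 - <<'E'
from h import *
c=cam('side'); P=cloud(c)
for nm,C in dict(top=(.5586,-.1593),wr=(.5586,-.1625)).items():
    q=proj(c,[[*C,.07],[*C,.175]]); print(nm,((q-[220,140])*6).round(0))
m=(P[...,2]>.155)&(P[...,2]<.18)&(np.hypot(P[...,0]-.5586,P[...,1]+.161)<.03)
# hub left/right edges rows
for v in range(154,172,3):
    r=np.where((P[v,:,2]>.135)&(np.hypot(P[v,:,0]-.5586,P[v,:,1]+.161)<.026))[0]; print(v,r.min() if len(r) else None,r.max() if len(r) else None)
t=cam('top'); PT=cloud(t); m=(PT[...,2]>.06)&(PT[...,2]<.076)&(np.hypot(PT[...,0]-.5586,PT[...,1]+.161)<.035); print(m.sum())
E
```

```text
top [[338. 292.]
 [349.  96.]]
wr [[337. 296.]
 [348. 101.]]
154 278 288
157 277 288
160 278 288
163 278 286
166 268 287
169 269 287
15
```

View pics/t5.png

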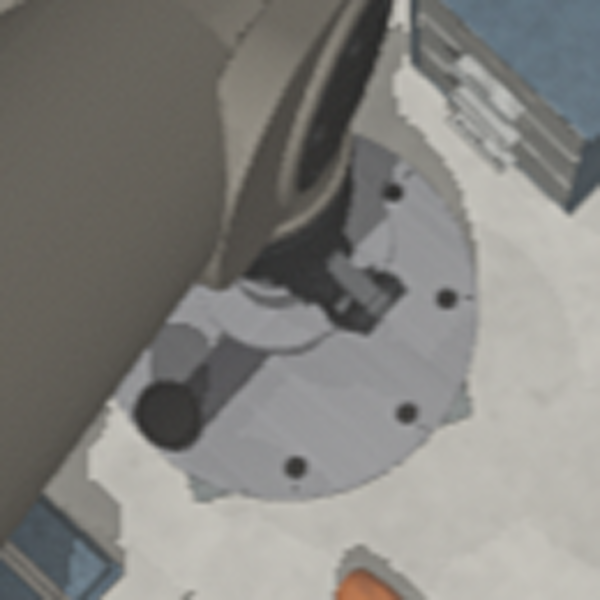

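```bash
python3 -m creep '[[[0.003,0,-0.001,0,-0.003,0.004,0.03],[0,0,0,0,-0.001,0.003,0.03],[0,0,0,0,0,0,0.03]]]'; python3 plan.py 0.5598 -0.1636 0.21 48.5
python3 - <<'E'
from plan import *
c=cam('side'); cv2.imwrite('pics/s6.png',cv2.resize(c['color'][135:210,240:340,::-1],(800,600),interpolation=cv2.INTER_CUBIC))
p,R,o=tool()
def circle(C,z,r,a): return [[C[0]+r*np.cos(t),C[1]+r*np.sin(t),z] for t in a]
a=np.linspace(0,2*np.pi,90)
cc=R.apply([.0006,-.002,.05])+p; print('cam axis by wrist',cc)
f=lambda q:((q-[240,135]+.5)*8-.5)
for n,C,z,r in [('hubtop',cc,cc[2],.02),('shoulder',(.5586,-.1608),.07,.027),('shaft',(.5586,-.1608),.11,.011)]:
    q=f(proj(c,circle(C,z,r,a))); print(n,'x',q[:,0].min().round(),q[:,0].max().round(),'y',q[:,1].min().round(),q[:,1].max().round())
E
```

```text
t: 7.72
eef_pos: [0.5589, -0.1629, 0.2182]
tool_rot: [0.001, 0.912, 0.41, 0.001]
contact_force: [0.7, 0.8, -6.8]
gripper_width: 0.447
t 7.72 pos [ 0.5589 -0.1629  0.2182] yaw 48.47 shift [0.     0.0011 0.0082] turn [ 0.0021 -0.0019 -0.0005] F [ 0.7  0.8 -6.8] gw 0.447 q [-0.2   0.46  0.5   1.89 -0.28  0.86  1.28]
cam axis by wrist [ 0.55800749 -0.16114459  0.16830616]
hubtop x 241.0 370.0 y 155.0 232.0
shoulder x 211.0 376.0 y 383.0 490.0
shaft x 265.0 333.0 y 318.0 362.0
```

View pics/s6.png

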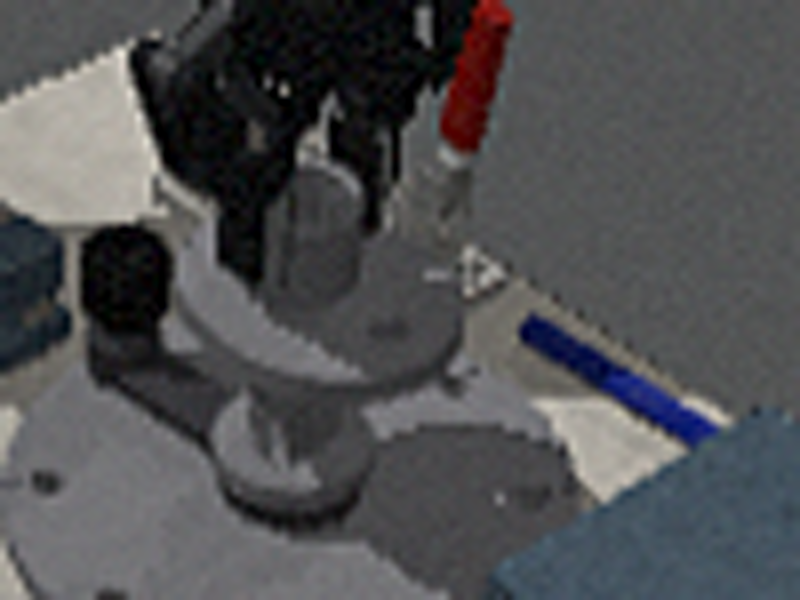

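The side view matches: shoulder x 212–378 (predicted 211–376), hub right edge 366 (predicted 370). Descending slowly.

```bash
python3 -m creep '[[[0.001,0,0,0,0.001,0.005,0.03],[0,0,0,0,0,0.004,0.03],[0,0,0,0,0,0.002,0.03],[0,0,0,0,0,0,0.03]]]'; python3 plan.py 0.5598 -0.1636 0.19 48.5
```

```text
t: 8.1
eef_pos: [0.56, -0.1635, 0.2063]
tool_rot: [0.0, 0.912, 0.411, 0.001]
contact_force: [0.5, 0.8, -5.7]
gripper_width: 0.443
t 8.1 pos [ 0.56   -0.1635  0.2063] yaw 48.49 shift [-0.0002 -0.0001  0.0163] turn [ 0.0012 -0.0021 -0.0002] F [ 0.5  0.8 -5.7] gw 0.443 q [-0.19  0.48  0.49  1.9  -0.29  0.84  1.29]
```

```bash
python3 -m creep '[[[0,0,0,0,0,0.004,0.03],[0,0,0,0,0,0.004,0.03],[0,0,0,0,0,0.003,0.03]]]'; python3 plan.py 0.5598 -0.1636 0.19 48.5
```

```text
t: 8.35
eef_pos: [0.5604, -0.1637, 0.1947]
tool_rot: [0.0, 0.912, 0.411, 0.002]
contact_force: [-0.1, -0.4, -4.7]
gripper_width: 0.445
t 8.35 pos [ 0.5604 -0.1637  0.1947] yaw 48.49 shift [-0.0003 -0.0005  0.0047] turn [ 0.0021 -0.0025 -0.0002] F [-0.1 -0.4 -4.7] gw 0.445 q [-0.19  0.49  0.48  1.9  -0.3   0.82  1.3 ]
```

```bash
python3 -m creep '[[[0,0,0,0,0,0.004,0.03],[0,0,0,0,0,0.004,0.03],[0,0,0,0,0,0.003,0.03]]]'; python3 plan.py 0.5598 -0.1636 0.19 48.5
```

```text
t: 8.6
eef_pos: [0.5604, -0.1636, 0.1824]
tool_rot: [0.0, 0.912, 0.411, 0.002]
contact_force: [-0.1, 0.9, -5.1]
gripper_width: 0.442
t 8.6 pos [ 0.5604 -0.1636  0.1824] yaw 48.49 shift [-0.0004 -0.0005 -0.0076] turn [ 0.002  -0.0024 -0.0001] F [-0.1  0.9 -5.1] gw 0.442 q [-0.18  0.51  0.47  1.91 -0.32  0.79  1.31]
```

```bash
python3 -m creep '[[[0,0,0,0,0,0.004,0.03],[0,0,0,0,0,0.004,0.03],[0,0,0,0,0,0.004,0.03],[0,0,0,0,0,0.002,0.03]]]'; python3 plan.py 0.5598 -0.1636 0.162 48.5
```

```text
t: 8.93
eef_pos: [0.5603, -0.1635, 0.1664]
tool_rot: [0.0, 0.912, 0.411, 0.001]
contact_force: [-0.4, 0.6, -5.5]
gripper_width: 0.447
t 8.93 pos [ 0.5603 -0.1635  0.1664] yaw 48.5 shift [-0.0004 -0.0004  0.0044] turn [ 0.0014 -0.0021 -0.0001] F [-0.4  0.6 -5.5] gw 0.447 q [-0.17  0.53  0.46  1.92 -0.33  0.76  1.32]
```

```bash
python3 -m creep '[[[0,0,0,0,0,0.002,0.03],[0,0,0,0,0,0.002,0.03],[0,0,0,0,0,0.001,0.03],[0,0,0,0,0,0.001,0.03]]]'; python3 plan.py 0.5598 -0.1636 0.162 48.5
```

```text
t: 9.27
eef_pos: [0.5603, -0.1636, 0.1624]
tool_rot: [-0.001, 0.912, 0.411, 0.001]
contact_force: [-3.6, 2.0, 4.1]
gripper_width: 0.446
t 9.27 pos [ 0.5603 -0.1636  0.1624] yaw 48.48 shift [-0.0003 -0.0004  0.0004] turn [-0.0006 -0.0034 -0.0004] F [-3.6  2.   4.1] gw 0.446 q [-0.16  0.54  0.45  1.92 -0.34  0.76  1.33]
```

Vertical force reversed (−5.5 → +4.1 N) at TCP height 0.162, as the shoulder should give. Pressing slightly, then releasing.

```bash
python3 -m creep '[[[0,0,0,0,0,0.001,0.03],[0,0,0,0,0,0.001,0.03]]]'; python3 -m creep '[[[0,0,0,0,0,0,0.055],[0,0,0,0,0,0,0.065],[0,0,0,0,0,0,0.0854],[0,0,0,0,0,0,0.0854],[0,0,0,0,0,0,0.0854],[0,0,0,0,0,0,0.0854]]]'; python3 plan.py 0.5598 -0.1636 0.23 48.5
```

```text
t: 9.43
eef_pos: [0.5602, -0.1637, 0.1624]
tool_rot: [-0.002, 0.912, 0.41, 0.002]
contact_force: [-4.0, 2.9, 7.0]
gripper_width: 0.448
t: 9.93
eef_pos: [0.5636, -0.165, 0.1648]
tool_rot: [0.001, 0.912, 0.41, 0.005]
contact_force: [0.6, 0.1, -0.1]
gripper_width: 1.001
t 9.93 pos [ 0.5636 -0.165   0.1648] yaw 48.44 shift [-0.0009 -0.0033 -0.0652] turn [ 0.0067 -0.0088 -0.001 ] F [ 0.6  0.1 -0.1] gw 1.001 q [-0.16  0.53  0.45  1.92 -0.34  0.76  1.33]
```

```bash
python3 -m creep '[[[0.006,-0.008,0,0,0,-0.01,0.0854],[0,0,0,0,0,-0.03,0.0854],[0,0,0,0,0,-0.035,0.0854],[0,0,0,0,0,-0.02,0.0854],[0,0,0,0,0,0,0.0854],[0,0,0,0,0,0,0.0854]]]'; python3 plan.py 0.5 -0.11 0.26 48.5
python3 - <<'E'
from h import *
c=cam('wrist'); save(c,'w6'); np.savez('last.npz',**c); s=cam('side'); cv2.imwrite('pics/s7.png',cv2.resize(s['color'][150:240,220:340,::-1],(800,600),interpolation=cv2.INTER_CUBIC))
P=cloud(c); q=lambda C,z:P[tuple(proj(c,[*C,z])[0].round().astype(int)[::-1])]
x=np.array([.749,-.663]);C=np.array([.5588,-.161])
for r,z in((.05,.082),(-.032,.082),(.018,.112),(-.018,.112)): print(r,q(C+r*x,z).round(4))
E
```

```text
t: 10.43
eef_pos: [0.5629, -0.1648, 0.262]
tool_rot: [-0.001, 0.912, 0.41, -0.001]
contact_force: [-0.5, 0.1, -0.5]
gripper_width: 1.003
t 10.43 pos [ 0.5629 -0.1648  0.262 ] yaw 48.44 shift [-0.0007 -0.0834  0.0022] turn [-0.0021  0.0022 -0.0011] F [-0.5  0.1 -0.5] gw 1.003 q [-0.22  0.41  0.52  1.84 -0.25  0.96  1.25]
0.05 [ 0.5969 -0.1951  0.0803]
-0.032 [ 0.5348 -0.1401  0.0805]
0.018 [ 0.5728 -0.1738  0.1105]
-0.018 [ 0.5452 -0.1493  0.1103]
```

View pics/w6.png

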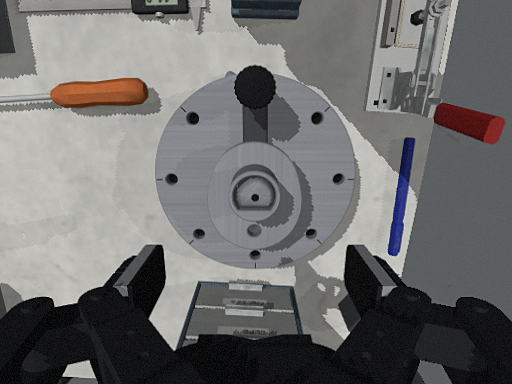

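View pics/s7.png

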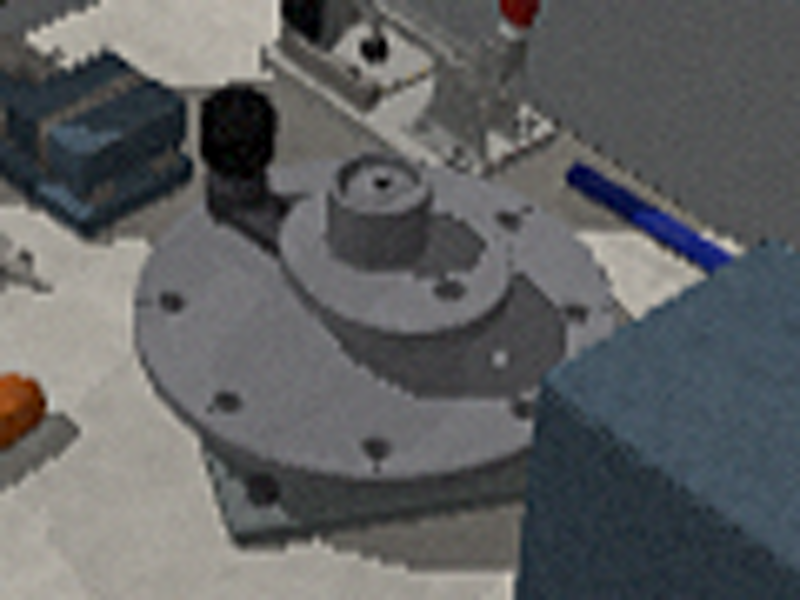

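The wrist picture shows the cam seated: spindle D-shaft inside the bore at (255,197), lobe hole (254,229), plate top reading 0.0805 and hub top 0.1104 (2 mm camera bias): home. Knob at (255,87). Now measure the knob.

```bash
python3 - <<'E'
from plan import *
c=dict(np.load('last.npz')); hsv=c['color'].max(2); m=np.zeros_like(hsv); m[60:112,230:280]=(hsv[60:112,230:280]<48)
n,l,st,cc=cv2.connectedComponentsWithStats(m); i=1+st[1:,4].argmax(); print(st[i],cc[i])
P=cloud(c); mm=(l==i)&(P[...,2]>.092)&(P[...,2]<.11); (u,v),r=cv2.minEnclosingCircle(np.argwhere(mm)[:,::-1].astype(np.float32)); print(u,v,r)
W=plane(c,[[u,v]],.102); print('knob wrist',W, 'z',np.median(P[mm][:,2]), P[mm].mean(0))
C=np.array([.5588,-.161]); d=W[0,:2]-C; print(np.hypot(*d),np.degrees(np.arctan2(d[1],d[0])))
# bore/dimple
print('dimple',plane(c,[[255,197.5]],.11))
t=cam('top'); PT=cloud(t); k=(PT[...,2]>.09)&(PT[...,2]<.11)&(np.hypot(PT[...,0]-.499,PT[...,1]+.107)<.03); uv=np.argwhere(k)[:,::-1].mean(0) if k.sum() else None; print(uv,k.sum(), tri(c,[u,v],t,uv) if uv is not None else '')
E
python3 plan.py 0.499 -0.108 0.2 48.5
```

```text
[ 234   66   42   46 1451] [254.83873191  88.03514817]
254.5 87.0 21.708393096923828
knob wrist [[ 0.50008574 -0.10980127  0.102     ]] z 0.10088606522157313 [ 0.50002906 -0.10969223  0.10083337]
0.07790169778164607 138.91163225080496
dimple [[ 0.5600033  -0.16240485  0.11      ]]
[185.16875 189.3625 ] 160 (array([ 0.49908827, -0.10778907,  0.0987932 ]), np.float64(0.004108012619607849))
t 10.58 pos [ 0.5622 -0.1647  0.2604] yaw 48.43 shift [ 0.0007 -0.0846  0.0608] turn [-0.0045  0.004  -0.0012] F [ 0.2  0.6 -1.1] gw 1.004 q [-0.22  0.41  0.52  1.84 -0.25  0.96  1.25]
```

```bash
python3 -m creep '[[[-0.002,0.002,0,0,-0.025,0.005,0.0854],[-0.002,0.002,0,0,-0.032,0.02,0.0854],[0,0,0,0,-0.022,0.025,0.0854],[0,0,0,0,-0.004,0.01,0.0854],[0,0,0,0,0,0,0.0854]]]'; python3 plan.py 0.4998 -0.1092 0.146 48.5
```

```text
t: 11.0
eef_pos: [0.4951, -0.1083, 0.1937]
tool_rot: [-0.001, 0.912, 0.409, -0.003]
contact_force: [0.0, -0.4, 0.6]
gripper_width: 1.0
t 11.0 pos [ 0.4951 -0.1083  0.1937] yaw 48.33 shift [0.0027 0.0043 0.0476] turn [-0.0041  0.0058 -0.003 ] F [ 0.  -0.4  0.6] gw 1.0 q [-0.31  0.38  0.49  2.08 -0.26  0.75  1.19]
```

```bash
python3 -m creep '[[[-0.004,0.006,-0.003,0.003,0.004,0.012,0.0854],[0,0,0,0,0,0.015,0.0854],[0,0,0,0,0,0.012,0.0854],[0,0,0,0,0,0,0.0854]]]'; python3 plan.py 0.4998 -0.1092 0.146 48.5
python3 - <<'E'
from h import *
c=cam('wrist'); save(c,'w7'); s=cam('side'); cv2.imwrite('pics/s8.png',cv2.resize(s['color'][130:240,200:340,::-1],(760,597),interpolation=cv2.INTER_CUBIC))
E
```

```text
t: 11.33
eef_pos: [0.4995, -0.1089, 0.1514]
tool_rot: [-0.001, 0.912, 0.411, -0.002]
contact_force: [-0.7, 0.2, 0.6]
gripper_width: 0.999
t 11.33 pos [ 0.4995 -0.1089  0.1514] yaw 48.54 shift [0.     0.0004 0.0054] turn [-0.0032  0.0029  0.0007] F [-0.7  0.2  0.6] gw 0.999 q [-0.27  0.46  0.45  2.09 -0.31  0.66  1.24]
```

View pics/w7.png

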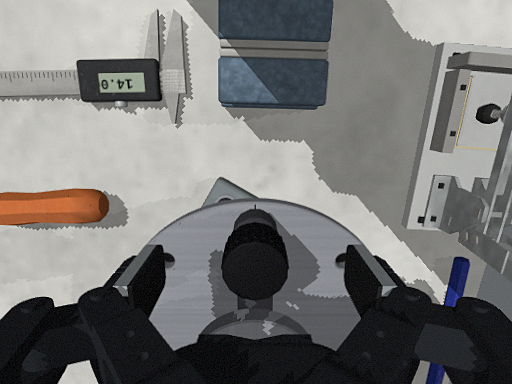

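View pics/s8.png

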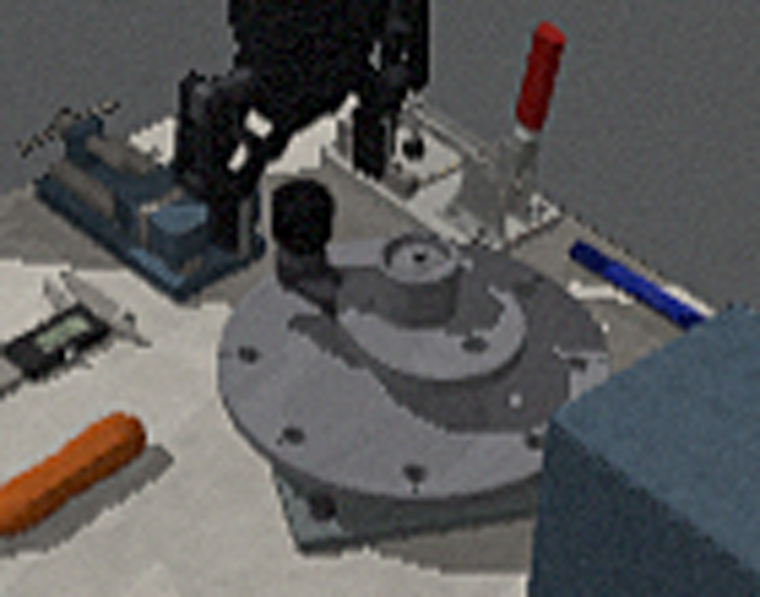

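Knob is centred between the pads (255,258). Down a little and close.

```bash
python3 -m creep '[[[-0.003,0.003,0,0,0,0.004,0.0854],[0,0,0,0,0,0,0.06],[0,0,0,0,0,0,0.02],[0,0,0,0,0,0,0.02],[0,0,0,0,0,0,0.02],[0,0,0,0,0,0,0.02],[0,0,0,0,0,0,0.02],[0,0,0,0,0,0,0.02]]]' 60; python3 plan.py 0.4998 -0.1092 0.146 48.5
```

```text
t: 12.1
eef_pos: [0.5019, -0.111, 0.1523]
tool_rot: [0.002, 0.912, 0.41, 0.003]
contact_force: [0.7, -0.3, -4.3]
gripper_width: 0.323
t 12.1 pos [ 0.5019 -0.111   0.1523] yaw 48.38 shift [-0.0001 -0.0028  0.0063] turn [ 0.0058 -0.0044 -0.0021] F [ 0.7 -0.3 -4.3] gw 0.323 q [-0.26  0.45  0.45  2.09 -0.32  0.65  1.24]
```

```bash
python3 -m creep '[[[0,0,0,0,0,-0.004,0.02],[0,0,0,0,0,-0.003,0.02],[0,0,0,0,0,-0.002,0.02]]]'; python3 plan.py 0.4998 -0.1092 0.162 48.5
```

```text
t: 12.35
eef_pos: [0.5018, -0.111, 0.1609]
tool_rot: [0.002, 0.912, 0.41, 0.003]
contact_force: [1.9, -1.8, -7.3]
gripper_width: 0.327
t 12.35 pos [ 0.5018 -0.111   0.1609] yaw 48.41 shift [-0.     -0.0027 -0.0011] turn [ 0.0064 -0.0034 -0.0016] F [ 1.9 -1.8 -7.3] gw 0.327 q [-0.27  0.44  0.46  2.09 -0.31  0.67  1.23]
```

```bash
python3 -m creep '[[[0,0,0,0,0,-0.002,0.02],[0,0,0,0,0,-0.001,0.02]]]'; python3 plan.py 0.4998 -0.1092 0.162 48.5
python3 - <<'E'
from h import *
s=cam('side'); cv2.imwrite('pics/s9.png',cv2.resize(s['color'][150:230,210:320,::-1],(800,582),interpolation=cv2.INTER_CUBIC))
E
```

```text
t: 12.52
eef_pos: [0.5018, -0.1109, 0.1641]
tool_rot: [0.002, 0.912, 0.41, 0.003]
contact_force: [2.4, -1.2, -9.1]
gripper_width: 0.327
t 12.52 pos [ 0.5018 -0.1109  0.1641] yaw 48.43 shift [-0.     -0.0027  0.0021] turn [ 0.0067 -0.0032 -0.0013] F [ 2.4 -1.2 -9.1] gw 0.327 q [-0.28  0.43  0.46  2.09 -0.3   0.68  1.23]
```

View pics/s9.png

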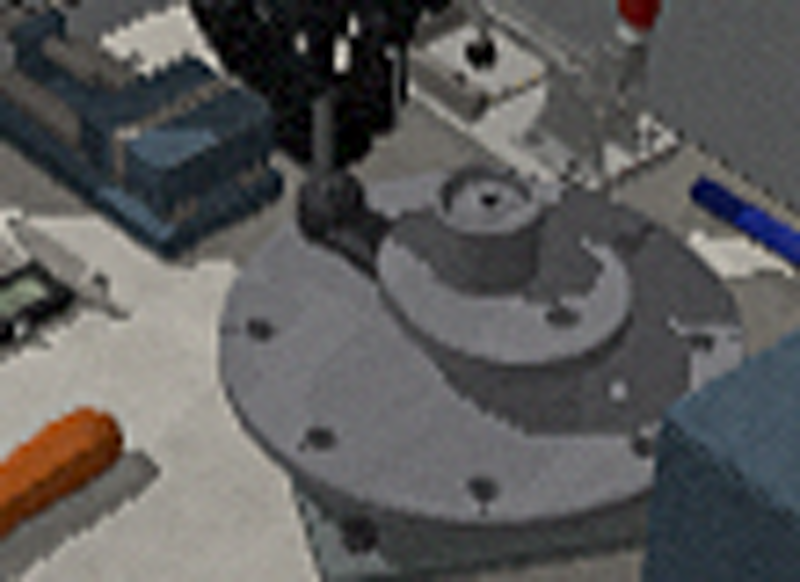

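The side view shows the knob lifted off the housing with a bright plunger gap; the cam is unmoved. Swinging anticlockwise (−x of tool, turning with it).

```bash
python3 -m creep '[[[0,0,-0.05,-0.004,0.0002,0,0.02],[0,0,-0.09,-0.007,0.0003,0,0.02],[0,0,-0.09,-0.007,0.0003,0,0.02]]]'; python3 plan.py 0.48 -0.166 0.163 93.5
```

```text
t: 12.82
eef_pos: [0.4917, -0.1253, 0.1637]
tool_rot: [0.003, 0.857, 0.515, 0.002]
contact_force: [2.7, -2.4, -7.8]
gripper_width: 0.329
t 12.82 pos [ 0.4917 -0.1253  0.1637] yaw 61.99 shift [-0.0414  0.0088  0.0007] turn [ 0.0075  0.0015 -0.5499] F [ 2.7 -2.4 -7.8] gw 0.329 q [-0.2   0.42  0.4   2.1  -0.26  0.67  1.45]
```

```bash
python3 -m creep '[[[0,0,-0.09,-0.007,0.0003,0,0.02],[0,0,-0.09,-0.007,0.0003,0,0.02],[0,0,-0.09,-0.007,0.0003,0,0.02]]]'; python3 plan.py 0.4826 -0.166 0.163 93.5
```

```text
t: 13.07
eef_pos: [0.4842, -0.1455, 0.1634]
tool_rot: [0.004, 0.776, 0.631, 0.002]
contact_force: [2.3, -1.3, -8.1]
gripper_width: 0.324
t 13.07 pos [ 0.4842 -0.1455  0.1634] yaw 78.22 shift [-0.0204  0.0026  0.0005] turn [ 0.0079  0.0025 -0.2667] F [ 2.3 -1.3 -8.1] gw 0.324 q [-0.1   0.41  0.33  2.1  -0.21  0.66  1.73]
```

```bash
python3 -m creep '[[[0,0,-0.08,-0.0063,0.0003,0,0.02],[0,0,-0.07,-0.0056,0.0002,0,0.02],[0,0,-0.05,-0.004,0.0001,0,0.02],[0,0,0,0,0,0,0.02]]]'; python3 plan.py 0.4826 -0.1664 0.163 93.5
python3 head.py w8
```

```text
t: 13.4
eef_pos: [0.4825, -0.1622, 0.1633]
tool_rot: [0.004, 0.704, 0.71, 0.002]
contact_force: [2.9, 0.4, -8.0]
gripper_width: 0.331
t 13.4 pos [ 0.4825 -0.1622  0.1633] yaw 90.43 shift [-0.0042  0.0001  0.0003] turn [ 0.0083  0.002  -0.0535] F [ 2.9  0.4 -8. ] gw 0.331 q [-0.02  0.41  0.27  2.09 -0.18  0.66  1.95]
[168.3 250.1] [166.8 247.4] 110
centre [ 0.13800301 -0.06070446] 0.39961661250539143 [0.]
head centre in tool [ 0.1029 -0.3449  0.1123]
```

View pics/w8.png

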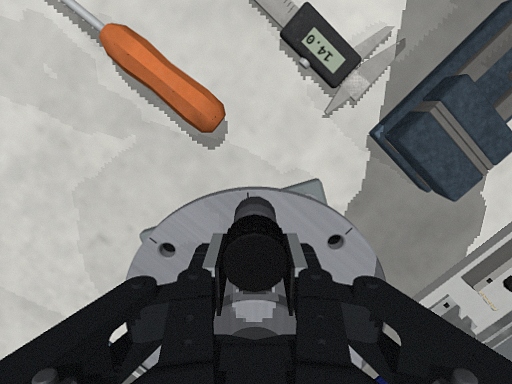

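The picture shows the housing (255,205) just short of the next hole's tick at (248,190): about 4 mm remain.

```bash
python3 -m creep '[[[0,0,-0.045,-0.0036,0.0001,0,0.02],[0,0,-0.005,-0.0006,0,0,0.02]]]'; python3 plan.py 0.4826 -0.1664 0.163 93.5
python3 - <<'E'
from h import *
c=cam('wrist');cv2.imwrite('pics/w9.png',cv2.resize(c['color'][170:290,170:340,::-1],(800,565),interpolation=cv2.INTER_CUBIC))
E
```

```text
t: 13.62
eef_pos: [0.4826, -0.1654, 0.163]
tool_rot: [0.003, 0.688, 0.725, 0.002]
contact_force: [3.1, -1.0, -8.2]
gripper_width: 0.324
t 13.62 pos [ 0.4826 -0.1654  0.163 ] yaw 93.02 shift [-0.001 -0.    -0.   ] turn [ 0.0077  0.0014 -0.0084] F [ 3.1 -1.  -8.2] gw 0.324 q [-0.01  0.41  0.26  2.09 -0.17  0.66  1.99]
```

View pics/w9.png

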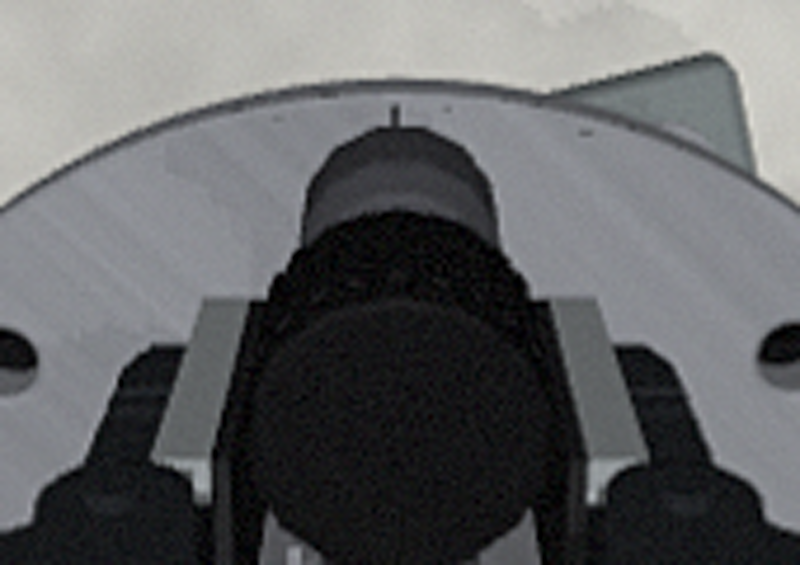

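Housing centre (399) lines up with the hole's tick (396). Lowering the plunger into the hole.

```bash
python3 -m creep '[[[0,0,0,-0.0005,0,0.004,0.02],[0,0,0,0,0,0.004,0.02],[0,0,0,0,0,0.004,0.02]]]'; python3 plan.py 0.4826 -0.1664 0.163 93.5
```

```text
t: 13.92
eef_pos: [0.483, -0.1651, 0.1515]
tool_rot: [0.003, 0.69, 0.724, 0.003]
contact_force: [-14.6, 2.4, 63.9]
gripper_width: 0.331
t 13.92 pos [ 0.483  -0.1651  0.1515] yaw 92.7 shift [-0.0013 -0.0004 -0.0115] turn [ 0.0082  0.0007 -0.014 ] F [-14.6   2.4  63.9] gw 0.331 q [-0.    0.43  0.26  2.09 -0.18  0.64  2.  ]
```

```bash
python3 -m creep '[[[0,0,0,0,0,-0.001,0.02]]]'; python3 plan.py 0.4826 -0.1664 0.163 93.5
python3 - <<'E'
from h import *
c=cam('wrist');cv2.imwrite('pics/w10.png',cv2.resize(c['color'][170:290,170:340,::-1],(800,565),interpolation=cv2.INTER_CUBIC))
s=cam('side'); cv2.imwrite('pics/s10.png',cv2.resize(s['color'][150:230,210:320,::-1],(800,582),interpolation=cv2.INTER_CUBIC))
E
```

```text
t: 14.0
eef_pos: [0.4828, -0.1652, 0.1528]
tool_rot: [0.003, 0.691, 0.723, 0.003]
contact_force: [0.3, -1.3, -6.7]
gripper_width: 0.332
t 14.0 pos [ 0.4828 -0.1652  0.1528] yaw 92.65 shift [-0.0012 -0.0001 -0.0102] turn [ 0.0072  0.0002 -0.0149] F [ 0.3 -1.3 -6.7] gw 0.332 q [-0.    0.42  0.26  2.09 -0.18  0.64  2.  ]
```

View pics/s10.png

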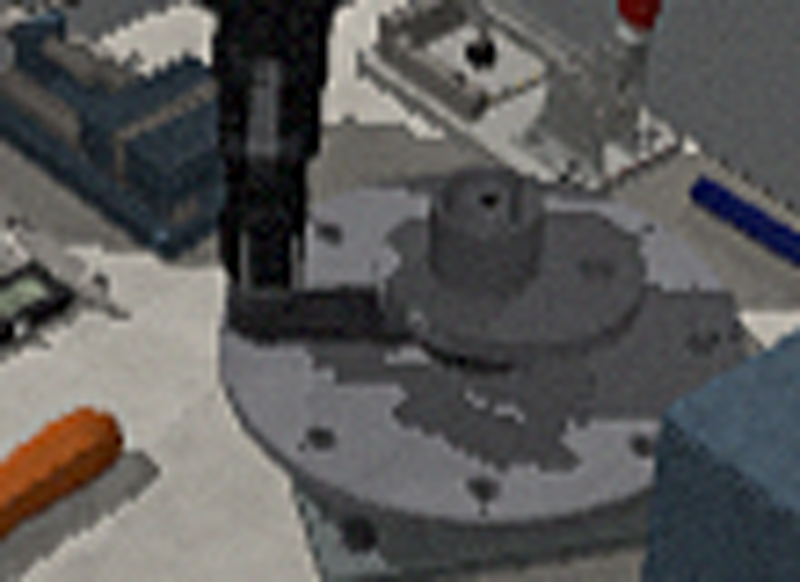

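View pics/w10.png

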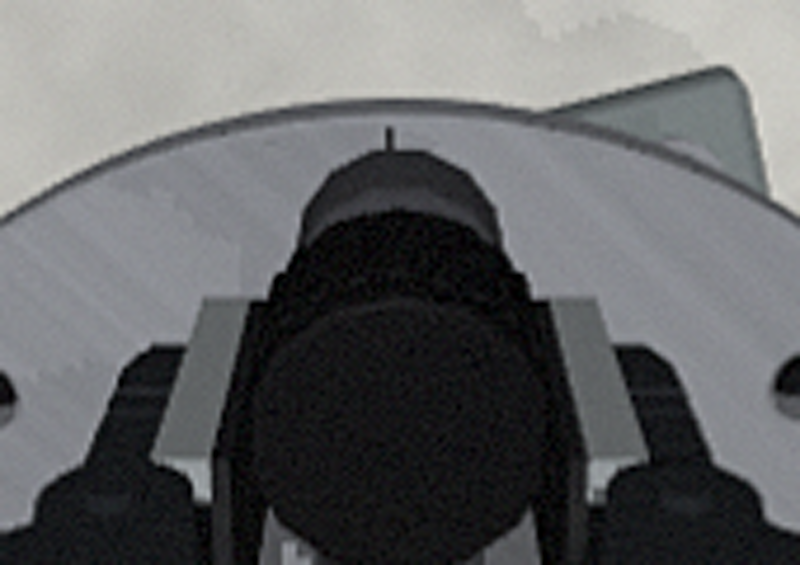

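The plunger looks right down at the arm. The 64 N peak was me pushing on after it bottomed; it is relieved now. Releasing and backing off upward.

```bash
python3 -m creep '[[[0,0,0,0,0,0,0.05],[0,0,0,0,0,0,0.0854],[0,0,0,0,0,0,0.0854],[0,0,0,0,0,0,0.0854],[0,0,0,0,0,0,0.0854],[0,0,0,0,0,-0.01,0.0854],[0,0,0,0,0,-0.03,0.0854],[0,0,0,0,0,-0.035,0.0854],[0,0,0,0,0.01,-0.03,0.0854],[0,0,0,0,0.015,-0.01,0.0854],[0,0,0,0,0.01,0,0.0854],[0,0,0,0,0,0,0.0854]]]'; python3 plan.py 0.4826 -0.1664 0.163 93.5
python3 head.py w11; python3 - <<'E'
from h import *
s=cam('side'); cv2.imwrite('pics/s11.png',cv2.resize(s['color'][150:230,210:320,::-1],(800,582),interpolation=cv2.INTER_CUBIC))
E
```

```text
t: 15.1
eef_pos: [0.5177, -0.1628, 0.2763]
tool_rot: [0.003, 0.691, 0.723, 0.003]
contact_force: [-0.3, 0.1, -0.2]
gripper_width: 0.999
t 15.1 pos [ 0.5177 -0.1628  0.2763] yaw 92.56 shift [-0.0021 -0.0362  0.113 ] turn [ 0.0086 -0.0002 -0.0164] F [-0.3  0.1 -0.2] gw 0.999 q [-0.06  0.29  0.31  1.92 -0.11  0.93  1.91]
[308.1 264.3] [306.1 262.4] 41
[332.5 215.3] [330.2 214.1] 57
[197.3 163.6] [196.1 163.3] 86
[178.7 217.7] [177.5 216.6] 61
[204.6 265.8] [203.2 264.3] 41
[256.6 283.8] [255.  283.6] 24
centre [ 0.55840323 -0.16273167] 0.07923013728377502 [-0.0008  0.0002  0.0001 -0.     -0.0006  0.001 ]
head centre in tool [-0.0017  0.04    0.2281]
```

View pics/w11.png

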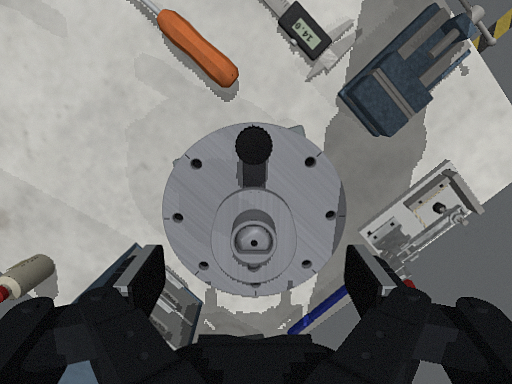

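View pics/s11.png

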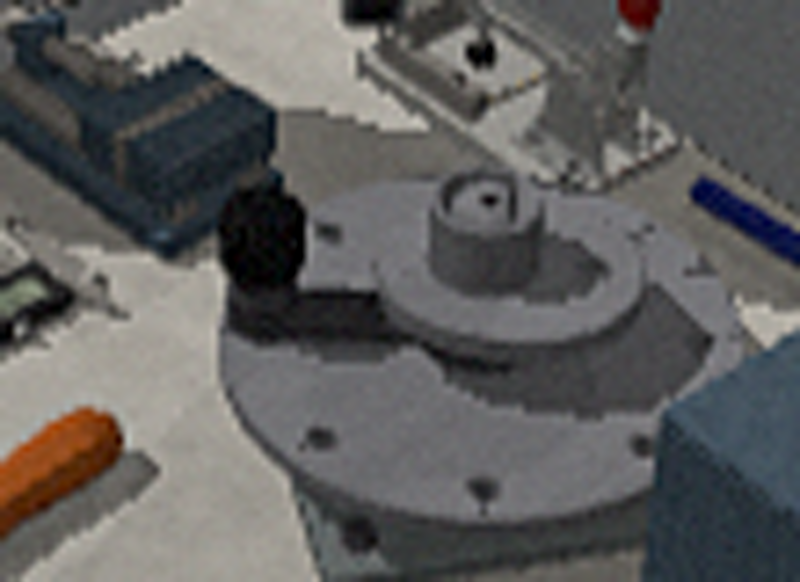

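The knob now stands at (254,146) over the next hole, and the gripper is clear. I'll check the knob's height (0.102 = in, 0.113 = riding on the disc), its angle and the cam.

```bash
python3 - <<'E'
from plan import *
c=dict(np.load('last.npz')); P=cloud(c); ce=np.array([.5584,-.1627])
m=np.zeros((384,512),bool); m[122:172,230:280]=True
k=m&(P[...,2]>.09)&(P[...,2]<.125)&(np.hypot(P[...,0]-.48,P[...,1]+.167)<.025); (u,v),r=cv2.minEnclosingCircle(np.argwhere(k)[:,::-1].astype(np.float32))
K=plane(c,[[u,v]],.102)[0]; d=K[:2]-ce; print('knob z',np.percentile(P[k][:,2],[25,50,75]).round(4),K.round(4),np.hypot(*d),np.degrees(np.arctan2(d[1],d[0]))%360)
a=np.radians(3.5); x=np.array([np.cos(a),np.sin(a)])
q=lambda r,z:P[tuple(proj(c,[*(ce+r*x),z])[0].round().astype(int)[::-1])].round(4)
for r,z in((.05,.082),(-.032,.082),(.018,.112),(-.018,.112)): print(r,z,q(r,z))
print('disc',P[190,200].round(4))
t=cam('top'); T=cloud(t); k=(T[...,2]>.09)&(T[...,2]<.13)&(np.hypot(T[...,0]-.48,T[...,1]+.165)<.025); print('top-view knob z',np.median(T[k][:,2]) if k.sum() else None,k.sum())
s=cam('side'); S=cloud(s); k=(S[...,2]>.09)&(S[...,2]<.13)&(np.hypot(S[...,0]-.48,S[...,1]+.165)<.022); print('side max z',np.percentile(S[k][:,2],[50,90,98]),k.sum())
cv2.imwrite('pics/w11c.png',cv2.resize(c['color'][120:300,170:340,::-1],(566,600),interpolation=cv2.INTER_CUBIC))
E
```

```text
knob z [0.1004 0.1009 0.1014] [ 0.4789 -0.1662  0.102 ] 0.07955802010908211 182.54965483610493
0.05 0.082 [ 0.6092 -0.1591  0.0801]
-0.032 0.082 [ 0.527  -0.1646  0.0804]
0.018 0.112 [ 0.5767 -0.1615  0.1112]
-0.018 0.112 [ 0.5413 -0.1639  0.1103]
disc [ 0.533  -0.2184  0.0472]
top-view knob z 0.10149351627495534 157
side max z [0.10100865 0.10280513 0.10378847] 109
```

View pics/w11c.png

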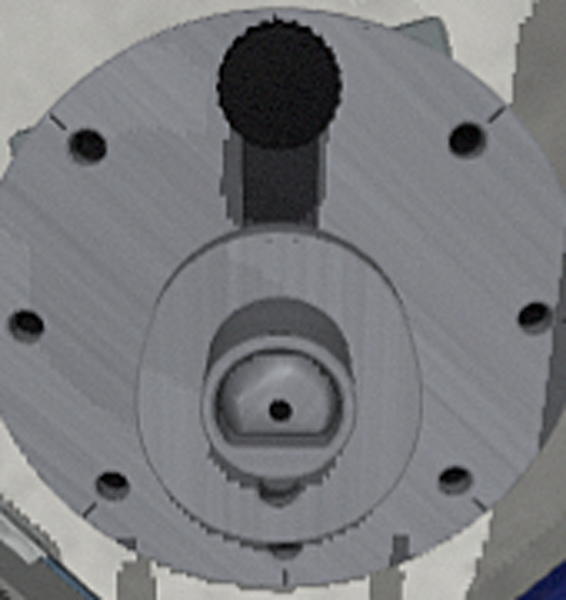

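Knob height is back to its starting reading (0.101), its angle is 182.5° (expected about 183.5°, within 1° play), and the cam is level and home. Handing in.

```bash
python3 -c "
from station import hand_in; print(hand_in())"
```

```text
the job is handed in; nothing more can be done
None
```

The cam is seated on the spindle with its flats matched. The index arm is in the next hole anticlockwise with the plunger in. I handed the job in at about 15 s of the 48 s allowed; no verdict is reported.

**Cam:** I gripped it by the hub, turned it about 16° and lowered it while the head was still locked in its starting hole. It went down without binding, and the wrist force reversed at the shoulder. After the swing, the plate top read 0.080 m and the hub top 0.110–0.111 m. The nominal heights are 0.082 and 0.112 m; the wrist camera reads about 1–2 mm low. The lobe and flat are still in line with the arm.

**Plunger and arm:** I pulled the knob up to about 8–9 N, which is near the stop, swung it 45° and lowered it. The knob top read 0.101 m, the same as at the start, against about 0.113 m if it were riding on the disc. The arm angle measured 182.5° against 183.5° expected, which is within tolerance.

**Gripper and bystanders:** The gripper is open and clear, with about 0 N on the wrist. The caliper, screwdriver, bottle and marker look untouched in the pictures, but I did not measure their positions.

**Checks that disagreed:**
- **Force peak:** the wrist force reached 64 N for a moment because I kept lowering after the plunger had bottomed. The limit is 120 N, and I eased it off at once.
- **Spindle position:** the top and wrist cameras differed by about 3 mm in y. I aimed between them, closer to the wrist reading, and the cam fitted.

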